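# Latch a sealing-film carton into its bench holder

## Robot

A 6-joint arm with a two-finger parallel gripper is mounted at the origin on a cart in front of the work surface, level with it; the furniture and walls round the work are solid. World frame = base frame: x ahead of the robot, y to its left, z up, the work surface at z = 0. Lengths are in mm, angles in rad, forces in N, time in s.
With the tool pointing down it reaches from about 350 to 775 mm from the base axis. Payload 7.3 kg.
Tool frame: the origin (TCP) lies midway between the tips of the shut fingers; the grasp point (between the pads) lies bot.tcp_to_grasp behind it (bot.tcp_to_grasp is the distance from the TCP to the grasp point, in mm); z points along the fingers, y is the direction in which the jaws open and shut (so a half turn about z gives the same grasp; the last joint's range is limited). The gripper opens to 92 mm and grips with 3 to 60 N. Pads are 19 mm wide; open, the fingers measure 130 mm over their backs; the gripper's body (75 mm by 190 mm) begins 47 mm behind the grasp point.
Start: joints at [-1.277, 0.342, 1.524, -0, 1.275, -0.146], TCP at [223.547, -475.049, 226.741] pointing down, gripper open.
Joint ranges: [-2.53, 2.53], [-0.77, 2.02], [0.04, 2.7], [-1, 4.14], [0.28, 2.66], [-3.11, 3.11]. Speed limits (rad/s): [2.57, 2.57, 3.14, 3.14, 3.14, 3.14].

## Interface

Orientations are given as [roll, pitch, yaw] about the fixed x, y, z axes, in that order (R = Rz(yaw) Ry(pitch) Rx(roll)).
In Python, from plant import bot gives the robot as it stands.
- The arm moves only by the shell command python3 -m inch 'ROWS'. ROWS is JSON, one flat list of numbers, 7 for each row, row after row: the shift along the world's x, y, z in cm, then the turn, a rotation vector about the world's x, y, z in degrees, then the gripper command: -1 is shut, 1 is fully open, values between are in proportion. In form: [tx, ty, tz, ax, ay, az, fingers, tx, ty, tz, ax, ay, az, fingers, ...]. A call has exactly 5 rows; each row is the pose to reach, as a shift and turn from the pose measured when the call began; what a row does not reach only later rows make up. A row lasts 1/10 s, in which the tool goes at most 50 mm and 8.59 degrees, less where a joint would pass 70% of its speed; a pose out of reach is approached as far as the arm can. A call with a gripper value outside its range is refused whole. The fingers move at their own pace and stop on an object; the grip force is fixed at half the most. Time passes only in rows, so rows that repeat a pose let the fingers close, or fill a call up. It gives the time, the measured TCP pose, the force and the opening at its end, in the units of the state.
- bot.get_obs(): the state, without advancing time (a new reading comes with each control period).
- bot.capture(name): name is "scene" or "top" or "wrist"; returns the picture (400x640x3 uint8, red, green, blue); there is no depth.
- bot.calibration(name): a dict with "fx", "fy", "cx", "cy" (pixels), "cam_to_world" (4x4, takes a point from camera to world coordinates). Camera axes: x right, y down, z forward; pixel columns grow to the right and rows downward; lengths in mm; the calibration is good to about 2 mm. A picture is of the moment at which its call begins: read the wrist's pose just before it. calibration takes no time and is no camera call; for the wrist camera it gives the pose at the moment of the call.
- bot.close_job(): hands the job in, once; it reports no verdict.
The state is a dict: "time": time; "joint_positions": joint angles; "dq": joint speeds; "tau": joint torques, N m; "tool_pos": TCP position; "tcp_rot": TCP orientation; "contact_force": force on the tool from outside, world axes, zero at the start; "moment": the same for the moment, N m; "grip_width": finger opening in mm.
Only numpy, scipy, OpenCV 4.12 (cv2) and the standard library are available. Lean on these libraries where they do the work, as an engineer would, in place of code of your own. Each camera call takes 0.05 s, during which the arm holds its last target.

## Task

Load the carton of sealing film into the bench holder: set it between the rails in front of the yellow catch, then slide it in along the holder floor so that the carton's own edge lifts the catch, until the catch has dropped behind it and keeps it in, then let go. Push gently, just far enough for the catch to drop and never driving the white spring pusher to its end; keep the hand off the holder and its catch, and leave the other things on the bench where they are.

Things in the scene. Friction and masses are not known exactly. Their poses are not given: they have to be found in the camera images.
- film_box: Carton of sealing film, white with teal end, a closed box 56 (its x) x 118 (its y) x 56 mm high, 0.11 to 0.24 kg. Origin at the centre of its underside, z up. Either end may go in first. It starts standing on the bench to the right of the holder.
- holder: Grey bench holder, fixed to the bench. Base plate 340 (its x) x 104 (its y) x 8 mm; origin at the centre of its underside; +x runs along the channel from the open entry end (x = -170 mm) to the back, z up. The carton slides on the plate's top (z = 8 mm), long side along x. Contact of carton and holder over 30 N at any time crushes the carton.
- holder_ready (a point): Point on the holder's floor (holder frame x = -125, y = 0, z = 8 mm): centre of the underside of the carton when it stands ready, just in front of the catch. There the rails flare: their inner faces part from 29.5 mm each side of the centre line (x = -90 mm) to 38 mm (x = -153 mm).
- holder_rails (a point): Point on the holder's floor (x = 0, y = 0, z = 8 mm), middle of the two parallel aluminium rails: inner faces at y = +-29.5 mm (1.5 mm play each side of the carton), 6 mm thick, tops at z = 20 mm, from x = -90 to +90 mm.
- holder_home (a point): Fixed point on the holder's floor at x = 39 mm: centre of the carton when just caught with d = 0. The blue carriage at the back, with pusher and catch, is clamped anew each time, an unmeasured d = 0 to 25 mm further back, and does not shift in use. So the carton is caught d beyond this point; find it by feel or by watching the catch.
- pusher (a joint): Travel of the white spring pusher (46 mm wide, z 18 to 56 mm; face at x = 95 mm + d, holder frame, at rest). 0 = rest, grows (m) as the carton presses it back. Yields at 4.5 N, plus 0.25 N per mm and 1.5 N per cm/s of speed; solid end at 12 mm, and over 8 mm counts as driven to its end. The carton is caught from 3 mm (5 N plus friction) on; then the pusher presses it back onto the catch.
- catch (a joint): Hinge of the yellow gravity catch. 0 = down at rest, grows as its nose goes up (limit 0.8 rad). About 0.077 rad while it rides on the carton; back to 0 when it has dropped behind it. Strap 14 mm wide on the centre line, 0.12 kg, hinge pin across the channel at x = 145 mm + d, z = 40 mm (holder frame). The carton's leading edge lifts it with a few newtons of push.
- holder_nose (a point): Fixed point at x = -20, y = 0, z = 50 mm: foot of the catch nose's holding face if d = 0 (face at x = -20 mm + d). Its sloping front rises from there towards the entry, to z = 72 mm at x = -62 mm + d. At rest the strap lies at z 66 to 71 mm, 2 mm above the loaded carton's top (64 mm); riding on the carton, its top reaches z = 85 mm near the nose.
- tip_box: Bystander: blue pipette tip box with clear lid, 73 x 118 x 74 mm, origin at the centre of its underside.
- beaker_1: Bystander: larger beaker with blue contents, 72 x 75 x 88 mm, origin at the centre of its underside.
- dish_3: Bystander: loose petri dish, 61 mm across, 16 mm high, origin at the centre of its underside.
- marker_2: Bystander: red and black marker pen lying, 13 x 136 x 14 mm, origin under its middle.
- forceps: Bystander: steel forceps lying, 13 x 135 x 8 mm, origin under their middle.

How it is judged (in metres and radians):
On the way:
1. the carton, flat on the holder floor and lined up between the rails, carries the lifted catch on its top (value of joint catch above 0.05 rad and x of film_box in the frame of holder between -0.09 and 0.058 m and z of film_box in the frame of holder below 0.013 m and angle between the y axis of film_box and the x axis of holder, either way round below 0.1 rad), for 0.1 s.
At the end, for the whole second after the job is handed in: The carton stands upright (within 0.06 rad) and at rest on the holder floor (within 4 mm) between the rails (within 5 mm of the centre line, lined up within 0.08 rad), its centre 35 to 77 mm past the holder's centre, and the catch has dropped behind it (reads under 0.025 rad) (value of joint catch below 0.025 rad and x of film_box in the frame of holder between 0.035 and 0.077 m and y of film_box in the frame of holder between -0.005 and 0.005 m and z of film_box in the frame of holder below 0.012 m and angle between film_box's own z axis and vertical below 0.06 rad and angle between the y axis of film_box and the x axis of holder, either way round below 0.08 rad and linear speed of film_box below 0.01 m/s); the robot touches nothing.
It fails at once if carton and holder (rails, floor, pusher or catch) press on each other with more than 30 N (contact force between film_box and holder above 30 N).
It fails at once if the white pusher is driven back more than 8 mm, towards its solid end (value of joint pusher above 0.008 m).
It fails at once if the hand or arm pushes on the holder or its catch with more than 2 N (contact force between any of the fingers, the arm and holder above 2 N).
It fails at once if a bystander is moved by more than 20 mm (distance of any of tip_box, beaker_1, dish_3, marker_2, forceps from where it was at the start of the episode above 0.02 m).
It also fails if it takes over 67 s, if anything falls off the work surface, if the arm or the gripper's body presses on something with over 40 N, if the wrist force passes 120 N, or if a joint passes its speed limit or range.

## Working session

There is one attempt and no reset: what is moved stays moved. The work goes in short steps, Python scripts to look and compute and a shell command to move; the robot and the scene stay as the last step left them, time stands still between calls to the robot, and variables do not carry over. Pictures are saved under pics/ and viewed, and the job is handed in when it is done.

```bash
ls; mkdir -p pics; cat > h.py <<'E'
from plant import bot
import numpy as np, cv2
def snap(n,f):
    c=bot.calibration(n); im=bot.capture(n); cv2.imwrite('pics/'+f+'.png',im[:,:,::-1]); return im,c
def ray(c,u,v,z):
    T=np.array(c['cam_to_world']); d=T[:3,:3]@np.array([(u-c['cx'])/c['fx'],(v-c['cy'])/c['fy'],1]); o=T[:3,3]
    return o+d*(z-o[2])/d[2]
def proj(c,p):
    T=np.array(c['cam_to_world']); q=T[:3,:3].T@(np.array(p)-T[:3,3]); return c['fx']*q[0]/q[2]+c['cx'],c['fy']*q[1]/q[2]+c['cy']
E
python3 - <<'E'
from h import *
for n in('scene','top','wrist'):
    im,c=snap(n,n+'0'); np.save(n+'0.npy',np.array(c['cam_to_world'])); print(n,c)
print(bot.get_obs(),bot.tcp_to_grasp)
E
```

```text
pics
scene {'fx': 423.63589294833423, 'fy': 423.63589294833423, 'cx': 324.55573720739284, 'cy': 193.63868973727787, 'cam_to_world': array([[-7.00721458e-01, -3.12283252e-01,  6.41458190e-01,
        -9.98469549e+01],
       [-7.13227316e-01,  2.84938158e-01, -6.40403812e-01,
         7.09114311e+02],
       [ 1.72114702e-02, -9.06250195e-01, -4.22391227e-01,
         5.30677131e+02],
       [ 0.00000000e+00,  0.00000000e+00,  0.00000000e+00,
         1.00000000e+00]])}
top {'fx': 412.00125622178297, 'fy': 412.00125622178297, 'cx': 317.5525431797083, 'cy': 200.83774728387817, 'cam_to_world': array([[ 4.75996918e-04, -9.92854698e-01,  1.19328628e-01,
         4.73845625e+02],
       [-9.99665386e-01, -3.55862029e-03, -2.56213054e-02,
        -5.44638452e-01],
       [ 2.58628788e-02, -1.19276503e-01, -9.92524170e-01,
         1.33377025e+03],
       [ 0.00000000e+00,  0.00000000e+00,  0.00000000e+00,
         1.00000000e+00]])}
wrist {'fx': 308.30736744439446, 'fy': 308.30736744439446, 'cx': 318.792276435888, 'cy': 202.90005889140372, 'cam_to_world': array([[ 4.24908033e-01, -8.6987740
[... 305 characters left out ...]
}
{'time': 0.15, 'joint_positions': array([-1.27701405e+00,  3.42575716e-01,  1.52477647e+00, -2.95286386e-05,
        1.27538336e+00, -1.46012629e-01]), 'dq': array([-1.44033885e-03, -1.21958449e-03, -4.83263832e-03, -1.98214122e-03,
        2.13371047e-04,  8.07421055e-06]), 'tau': array([ 2.40845147e-03, -4.31469190e+01, -2.44352353e+01,  7.19395699e-02,
        5.37832745e-02, -7.30646161e-05]), 'tool_pos': array([ 223.4413027 , -474.75535659,  226.2052124 ]), 'tcp_rot': array([-3.14045781e+00, -1.38345345e-04,  4.39803439e-01]), 'contact_force': array([-0.51514453, -0.60129114, -0.33778255]), 'moment': array([ 0.07023065,  0.04841672, -0.04366252]), 'grip_width': 91.99814112952376} 18.8
```

View pics/scene0.png

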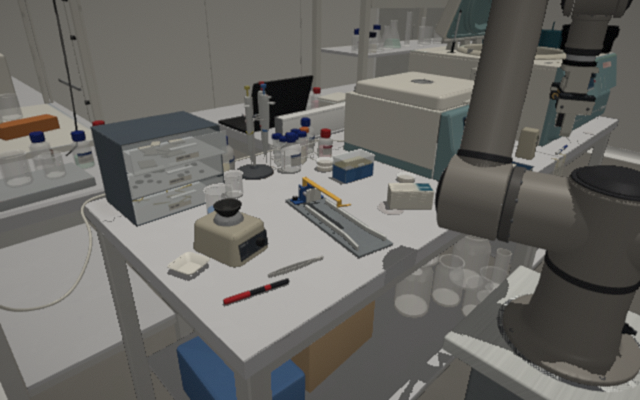

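View pics/top0.png

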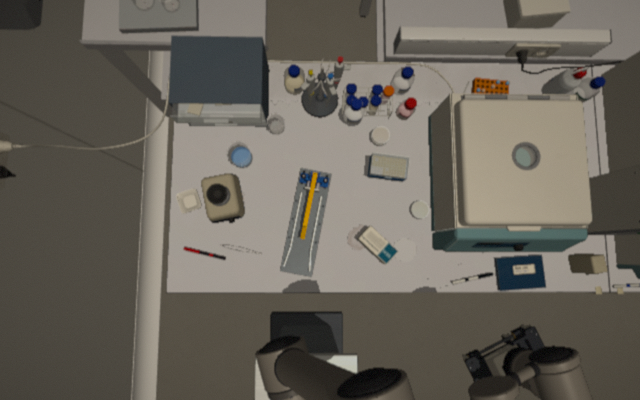

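View pics/wrist0.png

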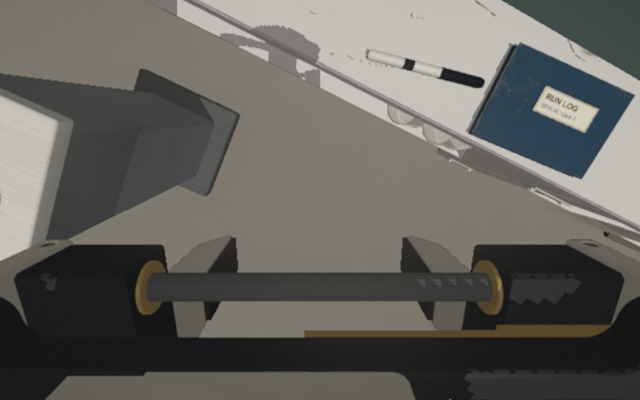

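```bash
python3 - <<'E'
import cv2
im=cv2.imread('pics/top0.png')
cv2.imwrite('pics/top0z.png',cv2.resize(im[150:285,265:435],None,fx=4.4,fy=4.4,interpolation=cv2.INTER_CUBIC))
im=cv2.imread('pics/scene0.png')
cv2.imwrite('pics/scene0z.png',cv2.resize(im[140:260,270:450],None,fx=4.4,fy=4.4,interpolation=cv2.INTER_CUBIC))
E
```

```text
(no output)
```

View pics/top0z.png

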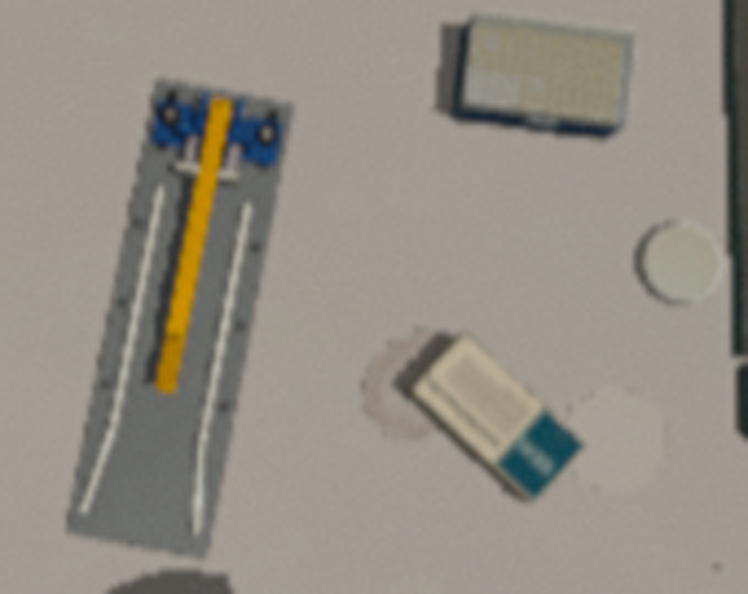

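View pics/scene0z.png

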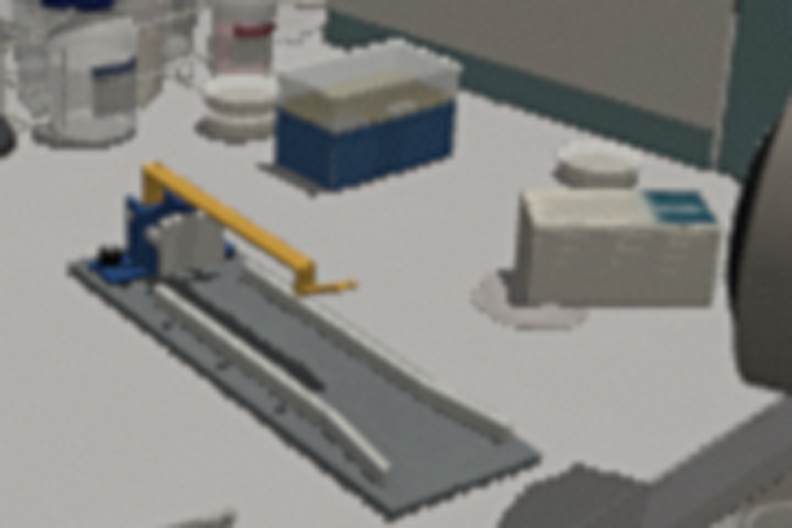

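```bash
cat > m.py <<'E'
from h import *
c=bot.calibration('top')
f=lambda x,y:((x+.5)/4.4-.5+265,(y+.5)/4.4-.5+150)
P=[ray(c,*f(*p),8)[:2] for p in [(155,78),(295,103),(208,557),(66,530)]]
bl,br,er,el=P
cen=sum(P)/4; ax=(bl+br-el-er)/2; print('holder',cen,np.linalg.norm(ax),np.degrees(np.arctan2(ax[1],ax[0])),np.linalg.norm(bl-br),np.linalg.norm(el-er))
hy=np.arctan2(ax[1],ax[0]); u=np.array([np.cos(hy),np.sin(hy)]); v=np.array([-u[1],u[0]])
def H(p): return np.dot(p-cen,u),np.dot(p-cen,v)
for p,z in [((157,391),72),((178,392),72),((212,98),71),((232,99),71),((161,188),20),((248,205),20),((84,512),20),((197,532),20),((113,432),20),((203,445),20)]: print(p,H(ray(c,*f(*p),z)[:2]))
Q=[ray(c,*f(*p),56)[:2] for p in [(460,334),(583,445),(530,500),(412,385)]]
bc=sum(Q)/4; a=(Q[1]+Q[2]-Q[0]-Q[3])/2; print('box',bc,np.linalg.norm(a),np.degrees(np.arctan2(a[1],a[0])),np.linalg.norm(Q[0]-Q[3]),np.linalg.norm(Q[1]-Q[2]))
for hx in(-125,-90,0,39): print(hx,cen+hx*u)
E
python3 m.py
python3 - <<'E'
from h import *
im=cv2.imread('pics/top0.png');hsv=cv2.cvtColor(im,cv2.COLOR_BGR2HSV)
sub=hsv[165:280,275:335]
for x,y in [(306-10,265),(300,262),(297,240),(350,200)]: print(im[y,x],hsv[y,x])
# yellow
m=cv2.inRange(hsv,(12,150,120),(32,255,255)); m[:160]=0;m[250:]=0;m[:,:270]=0;m[:,340:]=0
ys,xs=np.nonzero(m);print(cv2.minAreaRect(np.c_[xs,ys].astype(np.float32)),ys.max())
# holder rect
g=im.astype(int); gray=g.mean(2); r=gray<135; r[:165]=0;r[279:]=0;r[:,:275]=0;r[:,336:]=0
r=(r|(m>0)).astype(np.uint8); cs,_=cv2.findContours(r,0,2); k=max(cs,key=cv2.contourArea); print(cv2.boxPoints(cv2.minAreaRect(k)))
E
```

```text
holder [568.15237881   2.71993045] 338.0640587167047 -10.75794051687741 105.71612550992465 104.16056219028235
(157, 391) (np.float64(-60.4759592494584), np.float64(5.548818942925381))
(178, 392) (np.float64(-58.42153109387861), np.float64(-8.868544262392753))
(212, 98) (np.float64(149.56073428213114), np.float64(7.037556310597459))
(232, 99) (np.float64(151.57266431506287), np.float64(-6.990189960144274))
(161, 188) (np.float64(86.50729064102217), np.float64(32.163113738229235))
(248, 205) (np.float64(86.31299151104108), np.float64(-32.65806691433956))
(84, 512) (np.float64(-153.56829546480031), np.float64(41.31405571697641))
(197, 532) (np.float64(-152.41068822432467), np.float64(-40.739859394519776))
(113, 432) (np.float64(-93.9401265844409), np.float64(32.04811528696348))
(203, 445) (np.float64(-90.94520181335282), np.float64(-33.27562567478116))
box [ 493.13962944 -218.9336986 ] 115.22353587245523 -133.3125037086739 49.835141074982964 54.05604390321525
-125 [445.34931152  26.05245423]
-90 [479.73417036  19.51934757]
0 [568.15237881   2.71993045]
39 [606.4669358   -4.55981696]
[106 110 107] [ 53   9 110]
[106 109 107] [ 50   7 109]
[103 106 105] [ 40   7 106]
[146 153 162] [ 13  25 162]
((308.4615173339844, 205.19229125976562), (4.510670185089111, 67.26782989501953), 11.309932708740234) 238
[[278.8077  270.96155]
 [299.65384 166.73077]
 [332.15384 173.23077]
 [311.3077  277.46155]]
```

```bash
python3 - <<'E'
from h import *
c=bot.calibration('top')
for p in [(432,250),(432,228),(435,100)]:
  for z in (0,150,300): print(p,z,ray(c,*p,z)[:2])
for p in [(420,209)]: print(ray(c,*p,16))
E
```

```text
(432, 250) 0 [ 475.16392251 -405.83354382]
(432, 250) 150 [ 475.0156626  -360.25347802]
(432, 250) 300 [ 474.86740269 -314.67341223]
(432, 228) 0 [ 546.36789017 -408.17735814]
(432, 228) 150 [ 538.21180797 -362.33369961]
(432, 228) 300 [ 530.05572577 -316.49004108]
(435, 100) 0 [ 979.56540694 -432.67247531]
(435, 100) 150 [ 922.69056868 -384.07401881]
(435, 100) 300 [ 865.81573041 -335.47556231]
[ 606.86475022 -366.18606474   16.        ]
```

```bash
python3 -m inch '[3,5,1,0,0,5,1, 6,10,1,0,0,10,1, 9,15,1,0,0,15,1, 12,20,1,0,0,21,1, 14,24.5,1,0,0,21,1]'
```

```text
time: 0.65
tool_pos: [349.1, -257.7, 236.1]
tcp_rot: [-3.141, -0.0, 0.809]
contact_force: [1.6, -0.2, 0.3]
grip_width: 91.5
```

```bash
python3 -m inch '[3,0,0,0,0,0,1, 7,0,0,0,0,0,1, 11,0.2,-1,0,0,0.5,1, 11,0.2,-1,0,0,0.5,1, 11,0.2,-1,0,0,0.5,1]'; python3 - <<'E'
from h import *
im,c=snap('wrist','wrist1'); im2,_=snap('scene','scene1'); print(bot.get_obs()['tool_pos'],bot.get_obs()['contact_force'])
T=bot.calibration('wrist')['cam_to_world'];print(np.abs(np.array(T)-c['cam_to_world']).max())
print([proj(c,p) for p in [(493,-219,56)]])
import json;json.dump({k:np.array(v).tolist() for k,v in c.items()},open('w1.json','w'))
E
```

```text
time: 1.15
tool_pos: [459.1, -255.1, 225.1]
tcp_rot: [-3.138, 0.0, 0.819]
contact_force: [-0.4, -0.1, 0.3]
grip_width: 92.1
[ 458.29914372 -255.61809986  226.08178525] [ 0.51198138 -0.06219543 -0.02709979]
0.9940707767046888
[(np.float64(318.2629573089578), np.float64(138.3815940788693))]
```

View pics/wrist1.png

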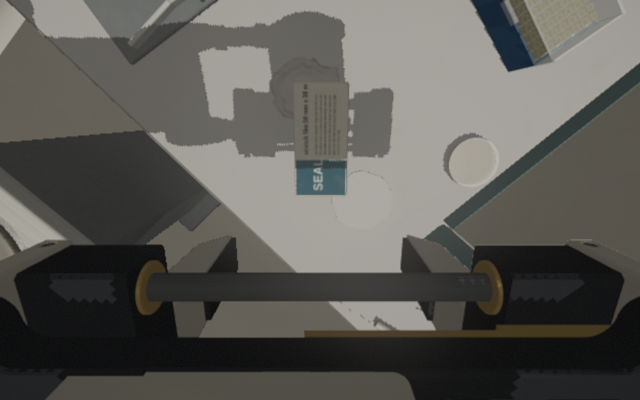

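```bash
python3 - <<'E'
from h import *
import json
c=json.load(open('w1.json')); im=cv2.imread('pics/wrist1.png')
cv2.imwrite('pics/w1z.png',cv2.resize(im[65:215,250:390],None,fx=4,fy=4,interpolation=cv2.INTER_CUBIC))
Q=[ray(c,*p,56)[:2] for p in [(293,82),(349,82),(347.5,195),(296,195)]]
print(Q,sum(Q)/4,[np.linalg.norm(Q[i]-Q[i-1]) for i in range(4)])
E
```

```text
[array([ 512.28348668, -161.75861411]), array([ 552.85056515, -199.78606039]), array([ 474.71101552, -285.38135037]), array([ 433.4529783 , -246.78204602])] [ 493.32451141 -223.42701772] [np.float64(115.94495687401943), np.float64(55.60372762934381), np.float64(115.89798481062368), np.float64(56.49895513563408)]
```

View pics/w1z.png

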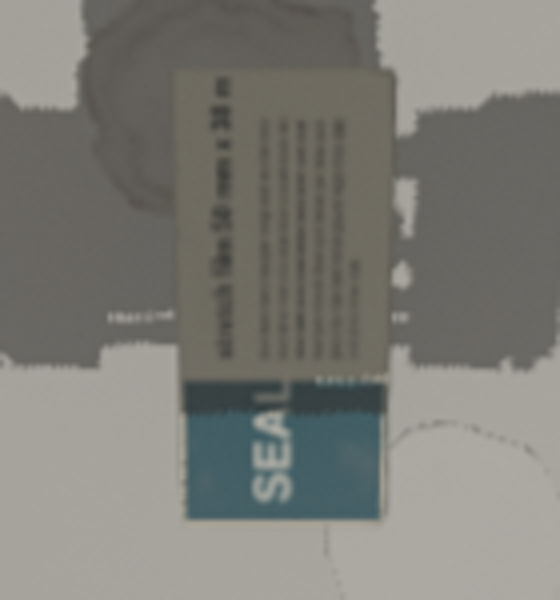

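```bash
python3 -m inch '[3.4,3.3,-2,0,0,0.5,1, 3.4,3.3,-6,0,0,0.5,1, 3.4,3.3,-10,0,0,0.5,1, 3.4,3.3,-12,0,0,0.5,1, 3.4,3.3,-12.5,0,0,0.5,1]'; python3 - <<'E'
from h import *
im,c=snap('wrist','wrist2')
E
```

```text
time: 1.75
tool_pos: [490.2, -222.3, 99.4]
tcp_rot: [-3.136, 0.001, 0.825]
contact_force: [-0.2, -0.6, -0.4]
grip_width: 91.9
```

View pics/wrist2.png

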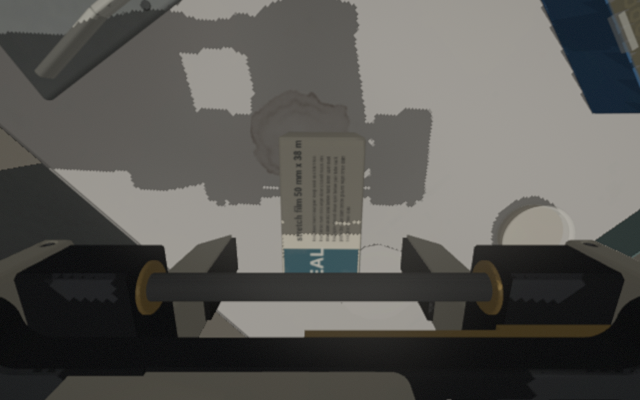

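```bash
python3 -m inch '[0.2,0,-2.5,0,0,0,1, 0.2,0,-5,0,0,0,1, 0.2,0,-6.8,0,0,0,1, 0.2,0,-7.7,0,0,0,1, 0.2,0,-7.7,0,0,0,1]'; python3 -m inch '[0,0,0,0,0,0,-1,0,0,0,0,0,0,-1,0,0,0,0,0,0,-1,0,0,0,0,0,0,-1,0,0,0,0,0,0,-1]'
```

```text
time: 2.3
tool_pos: [492.9, -223.1, 23.6]
tcp_rot: [-3.138, 0.001, 0.824]
contact_force: [-0.9, -0.0, 0.7]
grip_width: 91.8
time: 2.8
tool_pos: [492.7, -222.9, 23.8]
tcp_rot: [-3.137, 0.001, 0.824]
contact_force: [-2.2, 2.0, 1.8]
grip_width: 56.6
```

```bash
python3 -m inch '[0,0,2,0,0,0,-1, 0,0,5,0,0,0,-1, 0,0,8.5,0,0,0,-1, 0,0,8.5,0,0,0,-1, 0,0,8.5,0,0,0,-1]'; python3 -m inch '[-1,4,0,0,0,-8,-1, -2,8,0,0,0,-16,-1, -3,12,0,0,0,-24,-1, -4,16,0,0,0,-32,-1, -5,20,0,0,0,-40,-1]';python3 -m inch '[-0.2,2,0,0,0,-8,-1, -0.2,4,0,0,0,-16,-1, -0.2,5,0,0,0,-18,-1, -0.2,5,0,0,0,-18,-1, -0.2,5,0,0,0,-18,-1]'
```

```text
time: 3.3
tool_pos: [492.7, -222.9, 109.1]
tcp_rot: [-3.138, 0.0, 0.824]
contact_force: [-0.5, 0.8, -1.8]
grip_width: 56.1
time: 3.8
tool_pos: [441.0, -21.3, 107.6]
tcp_rot: [-3.137, 0.003, 0.12]
contact_force: [0.2, 0.6, -1.4]
grip_width: 55.8
time: 4.3
tool_pos: [438.3, 28.7, 106.7]
tcp_rot: [-3.137, 0.006, -0.192]
contact_force: [-0.3, 0.6, -1.2]
grip_width: 55.9
```

```bash
python3 - <<'E'
from h import *
import json
print(bot.get_obs())
im,c=snap('wrist','wrist3')
json.dump({k:np.array(v).tolist() for k,v in c.items()},open('w3.json','w'))
im,c=snap('top','top3');cv2.imwrite('pics/top3z.png',cv2.resize(im[150:285,265:435,::-1],None,fx=4.4,fy=4.4,interpolation=cv2.INTER_CUBIC))
E
```

```text
{'time': 4.3, 'joint_positions': array([-0.11297239,  0.33958382,  1.91344349,  0.00596094,  0.89379325,
        1.64653498]), 'dq': array([-0.01780039, -0.00372196, -0.00734439, -0.00057152,  0.00021766,
        0.00111235]), 'tau': array([  0.61323127, -38.06941152, -19.03241336,   0.09002971,
        -0.0422704 ,   0.07614492]), 'tool_pos': array([438.29014426,  28.65109717, 106.67983528]), 'tcp_rot': array([-3.1373754 ,  0.00557161, -0.19244574]), 'contact_force': array([-0.25948648,  0.57164288, -1.16206736]), 'moment': array([0.02308941, 0.00047641, 0.05436847]), 'grip_width': 55.892081075058385}
```

View pics/wrist3.png

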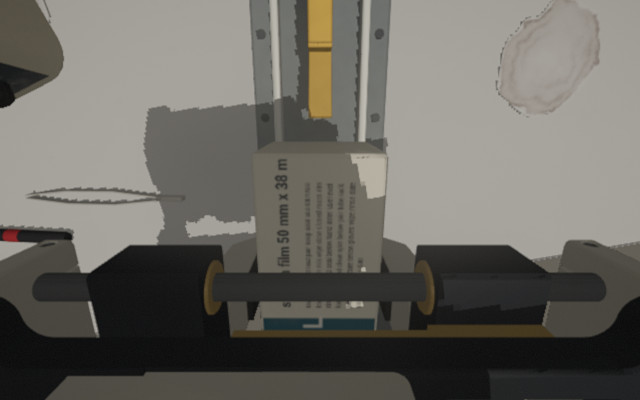

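View pics/top3z.png

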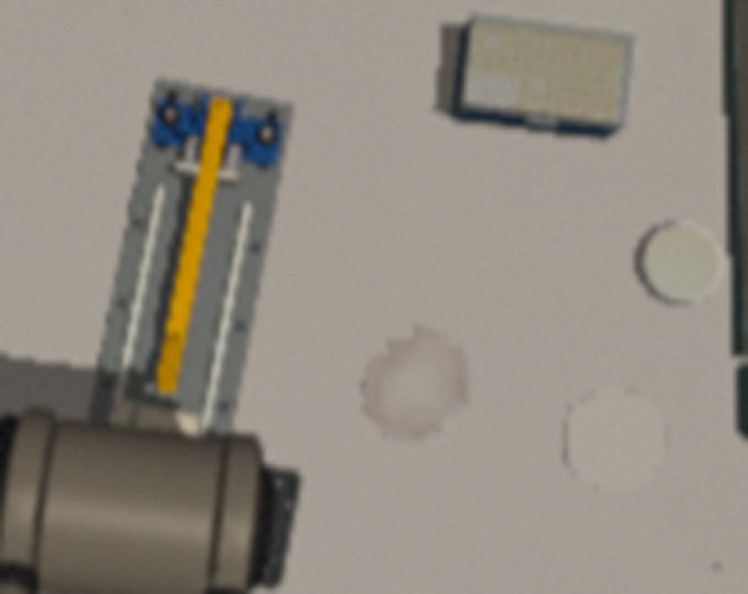

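```bash
python3 - <<'E'
import cv2
im=cv2.imread('pics/wrist3.png')
cv2.imwrite('pics/w3z.png',cv2.resize(im[0:190,240:400],None,fx=4,fy=3.15,interpolation=cv2.INTER_CUBIC))
E
```

```text
(no output)
```

View pics/w3z.png

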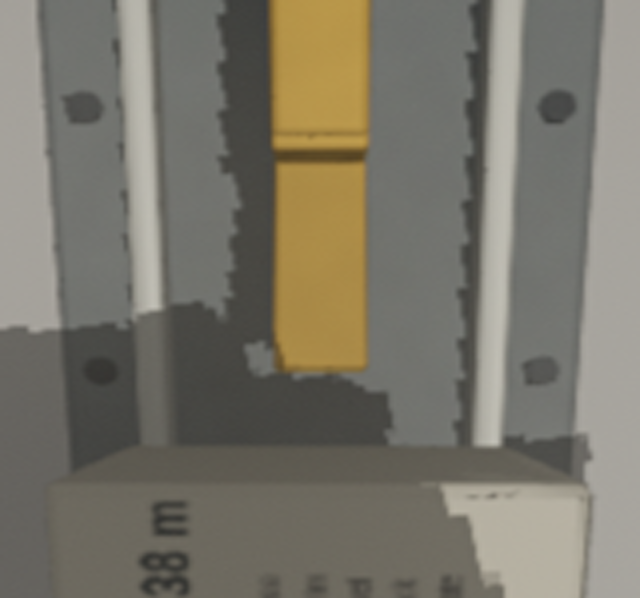

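```bash
cat > m3.py <<'E'
from h import *
import json
c=json.load(open('w3.json'))
f=lambda x,y:((x+.5)/4-.5+240,(y+.5)/3.15-.5)
R=lambda x,y,z: ray(c,*f(x,y),z)[:2]
a0,b0=R(40,0,8),R(605,0,8); a1,b1=R(71,470,8),R(574,470,8)
print('w',np.linalg.norm(a0-b0),np.linalg.norm(a1-b1))
m0,m1=(a0+b0)/2,(a1+b1)/2; u=(m0-m1)/np.linalg.norm(m0-m1); print('yaw',np.degrees(np.arctan2(u[1],u[0])), [np.degrees(np.arctan2(*(p-q)[::-1])) for p,q in((a0,a1),(b0,b1))])
v=np.array([-u[1],u[0]])
print('line offset vs top-est centre', np.dot(np.array([568.15,2.72])-m1,v))
n=(R(277,370,72)+R(368,370,72))/2; print('nose',n,np.dot(n-m1,v), np.linalg.norm(R(277,370,72)-R(368,370,72)))
s=(R(275,135,71)+R(368,135,71))/2; print('step',s,np.dot(s-n,u))
e0,e1=R(50,487,139),R(588,487,139); e=(e0+e1)/2; print('box edge',e,np.linalg.norm(e0-e1),'lat',np.dot(e-m1,v), 'yaw',np.degrees(np.arctan2(*(e0-e1)[::-1]))-90)
print('box to nose',np.dot(n-e,u))
t=np.array([438.29,28.65]);print('tcp lat',np.dot(t-m1,v),'edge-tcp',np.dot(e-t,u))
for y,x in((0,136),(0,505),(430,157),(430,487)): pass
for x,y in((117,0),(150,0),(490,0),(522,0)): print(np.dot(R(x,y,20)-m1,v))
# carton sides in full px
for p,q in(((255,152),(258,235)),((386,152),(383,235))):
  d=ray(c,*p,139)-ray(c,*q,139); print('side yaw',np.degrees(np.arctan2(d[1],d[0])))
E
python3 m3.py
```

```text
w 102.64818505680047 103.72743247297109
yaw -11.00361036646391 [np.float64(-11.291145761850725), np.float64(-10.715660752442496)]
line offset vs top-est centre 1.3747717913801765
nose [509.8612468   12.67558021] 0.02169636389963614 13.69145320017169
step [549.92978575   5.02830661] 40.79152679976802
box edge [496.61899707  15.69547495] 54.56819559140717 lat 0.45851134997264364 yaw -11.052562582810168
box to nose 13.575202942227076
tcp lat 2.0415642522826563 edge-tcp 59.72926888889195
35.5811664465669
29.860661633030315
-29.021525156049773
-34.55809442969061
side yaw -12.335079384078833
side yaw -9.647263852629386
```

```bash
python3 -m inch '[0,-0.04,-2,0,0,0,-1, 0,-0.04,-4,0,0,0,-1, 0,-0.04,-6,0,0,0,-1, 0,-0.04,-7,0,0,0,-1, 0,-0.04,-7,0,0,0,-1]';python3 -m inch '[0,0,-0.1,0,0,0,-1, 0,0,-0.2,0,0,0,-1, 0,0,-0.3,0,0,0,-1, 0,0,-0.3,0,0,0,-1, 0,0,-0.3,0,0,0,-1]'
```

```text
time: 4.9
tool_pos: [437.8, 27.4, 36.0]
tcp_rot: [-3.138, 0.008, -0.195]
contact_force: [0.3, 0.2, -1.4]
grip_width: 55.8
time: 5.4
tool_pos: [438.0, 27.4, 33.3]
tcp_rot: [-3.138, 0.007, -0.195]
contact_force: [-0.6, 0.1, -1.3]
grip_width: 55.9
```

```bash
python3 -m inch '[0,0,-0.05,0,0,0,-1, 0,0,-0.1,0,0,0,-1, 0,0,-0.15,0,0,0,-1, 0,0,-0.15,0,0,0,-1, 0,0,-0.15,0,0,0,-1]'
```

```text
time: 5.9
tool_pos: [437.9, 27.4, 32.0]
tcp_rot: [-3.138, 0.007, -0.194]
contact_force: [-2.5, 0.7, 3.7]
grip_width: 55.8
```

```bash
python3 -m inch '[0,0,0,0,0,0,1,0,0,0,0,0,0,1,0,0,0,0,0,0,1,0,0,0,0,0,0,1,0,0,0,0,0,0,1]'; python3 -m inch '[0,0,3,0,0,0,1,0,0,6,0,0,0,1,0,0,6.5,0,0,0,1,0,0,6.5,0,0,0,1,0,0,6.5,0,0,0,1]'; python3 - <<'E'
from h import *
import json
print(bot.get_obs()['tool_pos'])
im,c=snap('wrist','wrist4')
json.dump({k:np.array(v).tolist() for k,v in c.items()},open('w4.json','w'))
im,c=snap('scene','scene4');cv2.imwrite('pics/scene4z.png',cv2.resize(im[140:260,270:450,::-1],None,fx=4.4,fy=4.4,interpolation=cv2.INTER_CUBIC))
E
```

```text
time: 6.4
tool_pos: [438.0, 27.4, 31.9]
tcp_rot: [-3.138, 0.007, -0.194]
contact_force: [0.3, -0.2, -0.5]
grip_width: 89.5
time: 6.9
tool_pos: [437.3, 27.5, 96.1]
tcp_rot: [-3.138, 0.008, -0.194]
contact_force: [-0.0, 0.4, 0.6]
grip_width: 91.9
[437.31991704  27.45174171  96.14088648]
```

View pics/wrist4.png

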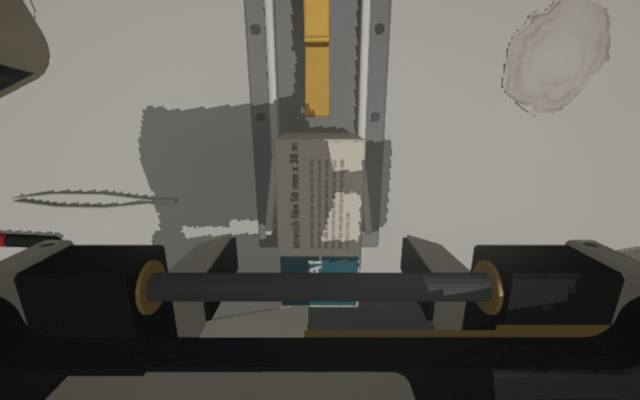

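View pics/scene4z.png

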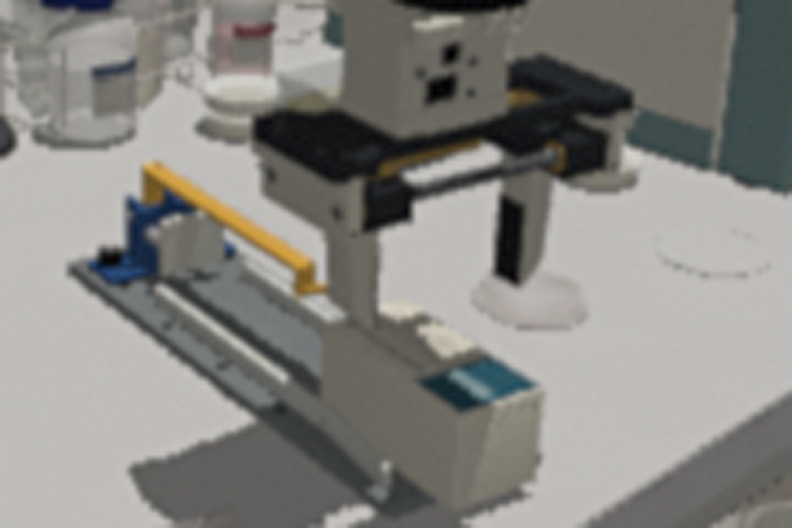

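```bash
python3 -m inch '[-3,0.6,0,0,0,0,-0.35,-6,1.15,0,0,0,0,-0.35,-7.9,1.53,0,0,0,0,-0.35,-7.9,1.53,0,0,0,0,-0.35,-7.9,1.53,0,0,0,0,-0.35]';  python3 -m inch '[0,0,-2,0,0,0,-0.35,0,0,-4,0,0,0,-0.35,0,0,-6,0,0,0,-0.35,0,0,-6.5,0,0,0,-0.35,0,0,-6.5,0,0,0,-0.35]'; python3 - <<'E'
from h import *
im,c=snap('wrist','wrist5')
im,c=snap('scene','scene5');cv2.imwrite('pics/scene5z.png',cv2.resize(im[140:260,270:450,::-1],None,fx=4.4,fy=4.4,interpolation=cv2.INTER_CUBIC))
E
```

```text
time: 7.5
tool_pos: [358.7, 42.7, 95.7]
tcp_rot: [-3.138, 0.009, -0.194]
contact_force: [1.1, -0.3, -0.3]
grip_width: 56.5
time: 8.0
tool_pos: [359.0, 42.6, 30.0]
tcp_rot: [-3.138, 0.011, -0.195]
contact_force: [-0.1, 0.1, 0.9]
grip_width: 29.5
```

View pics/wrist5.png

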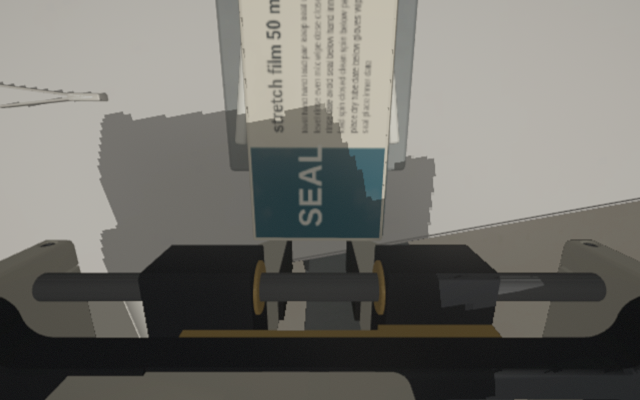

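View pics/scene5z.png

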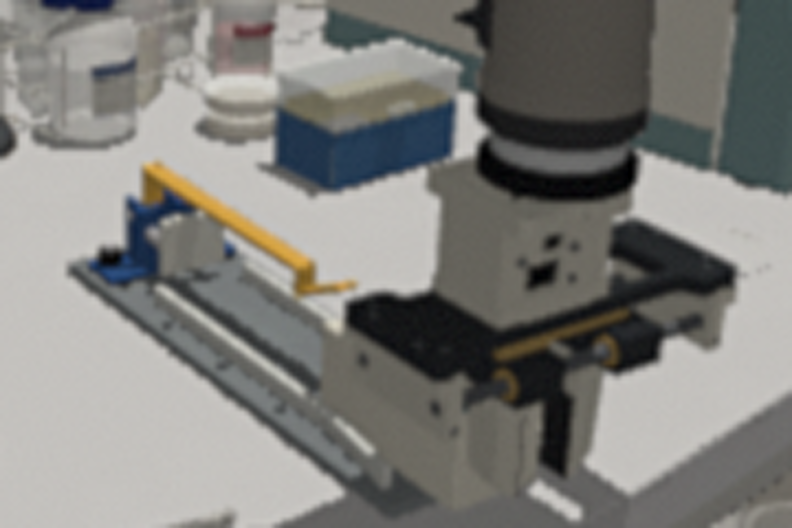

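```bash
python3 -m inch '[0.3,-0.06,0,0,0,0,-0.35,0.6,-0.12,0,0,0,0,-0.35,0.9,-0.17,0,0,0,0,-0.35,1.2,-0.23,0,0,0,0,-0.35,1.5,-0.29,0,0,0,0,-0.35]'
python3 -m inch '[0.2,-0.04,0,0,0,0,-0.35,0.4,-0.08,0,0,0,0,-0.35,0.6,-0.12,0,0,0,0,-0.35,0.8,-0.16,0,0,0,0,-0.35,1,-0.19,0,0,0,0,-0.35]'; python3 - <<'E'
from h import *
im,c=snap('wrist','wrist6')
E
```

```text
time: 8.6
tool_pos: [374.1, 39.7, 31.0]
tcp_rot: [-3.138, 0.009, -0.194]
contact_force: [-3.2, 1.0, 1.7]
grip_width: 29.9
time: 9.1
tool_pos: [384.6, 37.7, 31.0]
tcp_rot: [-3.138, 0.009, -0.194]
contact_force: [-1.0, -0.2, -0.2]
grip_width: 29.9
```

View pics/wrist6.png

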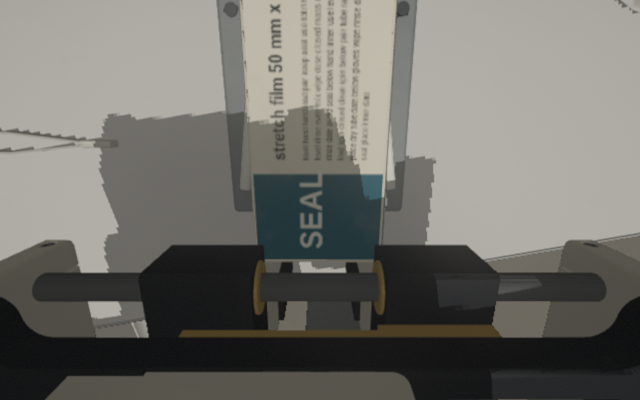

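```bash
for i in 1; do python3 -m inch '[0.2,-0.04,0,0,0,0,-0.35,0.4,-0.08,0,0,0,0,-0.35,0.6,-0.12,0,0,0,0,-0.35,0.8,-0.16,0,0,0,0,-0.35,1,-0.19,0,0,0,0,-0.35]'; done;  python3 -m inch '[0.2,-0.04,0,0,0,0,-0.35,0.4,-0.08,0,0,0,0,-0.35,0.6,-0.12,0,0,0,0,-0.35,0.8,-0.16,0,0,0,0,-0.35,1,-0.19,0,0,0,0,-0.35]'; python3 -m inch '[0.2,-0.04,0,0,0,0,-0.35,0.4,-0.08,0,0,0,0,-0.35,0.6,-0.12,0,0,0,0,-0.35,0.8,-0.16,0,0,0,0,-0.35,1,-0.19,0,0,0,0,-0.35]'; python3 - <<'E'
from h import *
im,c=snap('wrist','wrist7')
im,c=snap('scene','scene7');cv2.imwrite('pics/scene7z.png',cv2.resize(im[140:260,270:450,::-1],None,fx=4.4,fy=4.4,interpolation=cv2.INTER_CUBIC))
E
```

```text
time: 9.65
tool_pos: [395.2, 35.7, 31.0]
tcp_rot: [-3.138, 0.008, -0.195]
contact_force: [-1.3, 0.1, -0.4]
grip_width: 29.9
time: 10.15
tool_pos: [405.2, 33.8, 31.0]
tcp_rot: [-3.138, 0.008, -0.195]
contact_force: [-1.9, 0.4, -0.2]
grip_width: 29.9
time: 10.65
tool_pos: [415.5, 31.9, 31.0]
tcp_rot: [-3.138, 0.008, -0.195]
contact_force: [-3.5, 1.5, 0.9]
grip_width: 30.0
```

View pics/wrist7.png

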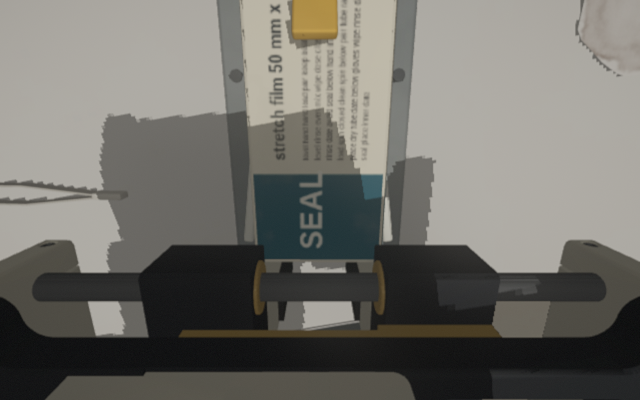

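View pics/scene7z.png

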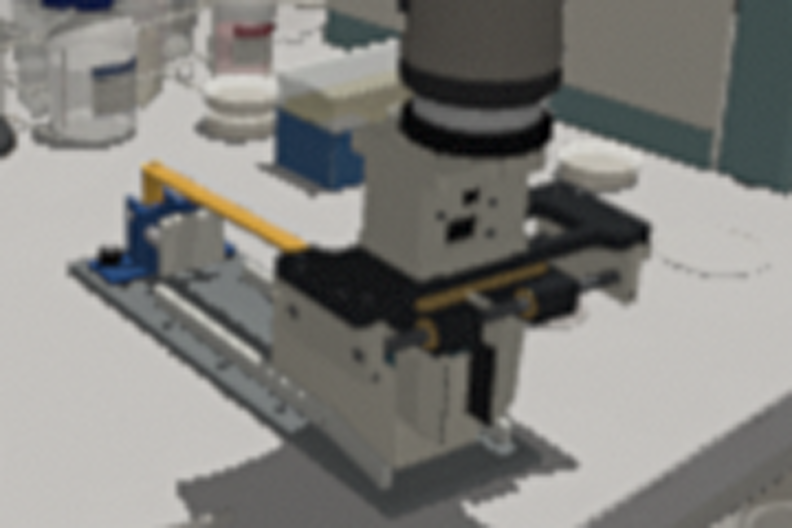

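```bash
python3 -m inch '[0.3,-0.06,0,0,0,0,-0.35,0.6,-0.12,0,0,0,0,-0.35,0.9,-0.17,0,0,0,0,-0.35,1.2,-0.23,0,0,0,0,-0.35,1.5,-0.29,0,0,0,0,-0.35]'
python3 -m inch '[0.3,-0.06,0,0,0,0,-0.35,0.6,-0.12,0,0,0,0,-0.35,0.9,-0.17,0,0,0,0,-0.35,1.2,-0.23,0,0,0,0,-0.35,1.5,-0.29,0,0,0,0,-0.35]'
python3 - <<'E'
from h import *
im,c=snap('wrist','wrist8')
im,c=snap('scene','scene8');cv2.imwrite('pics/scene8z.png',cv2.resize(im[140:260,270:450,::-1],None,fx=4.4,fy=4.4,interpolation=cv2.INTER_CUBIC))
E
```

```text
time: 11.25
tool_pos: [431.5, 28.8, 31.0]
tcp_rot: [-3.138, 0.007, -0.195]
contact_force: [-1.5, 0.6, -0.8]
grip_width: 29.6
time: 11.75
tool_pos: [446.7, 25.8, 31.0]
tcp_rot: [-3.138, 0.007, -0.195]
contact_force: [-1.5, 0.9, -0.4]
grip_width: 30.1
```

View pics/wrist8.png

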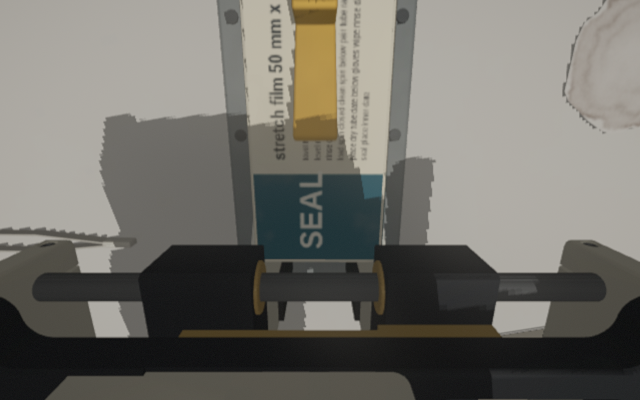

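View pics/scene8z.png

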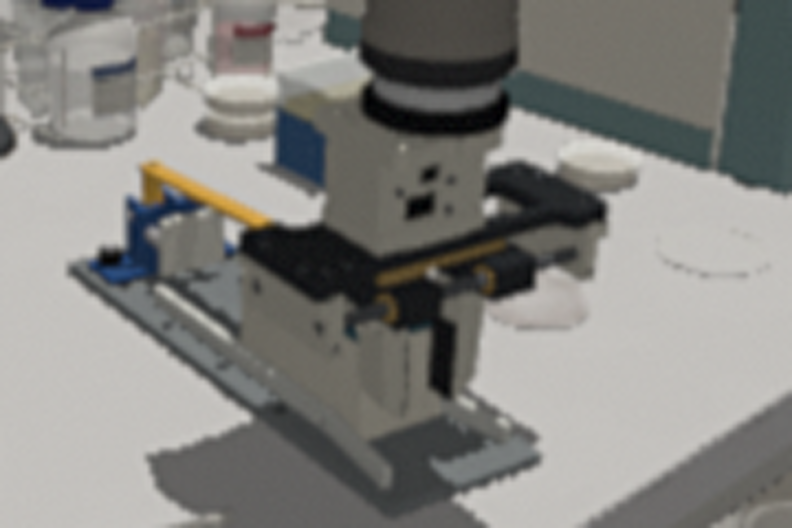

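```bash
python3 -m inch '[0.3,-0.06,0,0,0,0,-0.35,0.6,-0.12,0,0,0,0,-0.35,0.9,-0.17,0,0,0,0,-0.35,1.2,-0.23,0,0,0,0,-0.35,1.5,-0.29,0,0,0,0,-0.35]'
python3 -m inch '[0.3,-0.06,0,0,0,0,-0.35,0.6,-0.12,0,0,0,0,-0.35,0.9,-0.17,0,0,0,0,-0.35,1.2,-0.23,0,0,0,0,-0.35,1.5,-0.29,0,0,0,0,-0.35]'
python3 -m inch '[0.3,-0.06,0,0,0,0,-0.35,0.6,-0.12,0,0,0,0,-0.35,0.9,-0.17,0,0,0,0,-0.35,1.2,-0.23,0,0,0,0,-0.35,1.5,-0.29,0,0,0,0,-0.35]'
python3 - <<'E'
from h import *
im,c=snap('wrist','wrist9')
im,c=snap('scene','scene9');cv2.imwrite('pics/scene9z.png',cv2.resize(im[140:260,270:450,::-1],None,fx=4.4,fy=4.4,interpolation=cv2.INTER_CUBIC))
E
```

```text
time: 12.35
tool_pos: [462.4, 22.8, 31.1]
tcp_rot: [-3.138, 0.006, -0.195]
contact_force: [-2.3, 0.6, -0.4]
grip_width: 29.5
time: 12.85
tool_pos: [477.6, 19.9, 31.1]
tcp_rot: [-3.137, 0.006, -0.195]
contact_force: [-2.4, 0.3, -0.0]
grip_width: 30.1
time: 13.35
tool_pos: [492.9, 16.9, 31.1]
tcp_rot: [-3.137, 0.006, -0.195]
contact_force: [-2.8, 0.1, 1.7]
grip_width: 30.1
```

View pics/wrist9.png

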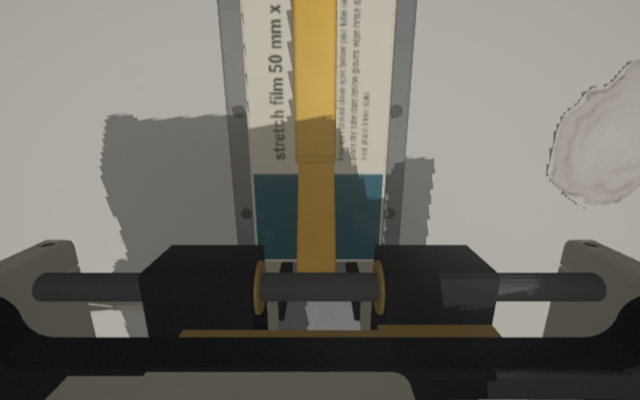

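View pics/scene9z.png

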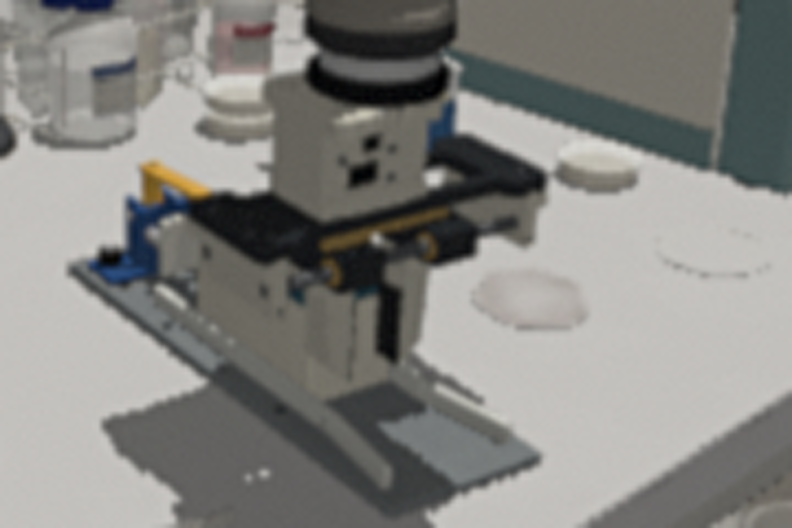

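```bash
cat > gap.py <<'E'
from h import *
import sys
c=bot.calibration('wrist'); s=ray(c,316,float(sys.argv[1]),float(sys.argv[3])); e=ray(c,318,float(sys.argv[2]),64)
u=np.array([.9816,-.1908]); print(np.dot((s-e)[:2],u)); t=bot.get_obs()['tool_pos']; print('H',[np.dot(p[:2]-np.array([568.15,2.72]),u) for p in(s,e,t)])
E
python3 gap.py 160 260 84; python3 gap.py 162 260 82
```

```text
47.69319885785627
H [np.float64(-15.571992532797653), np.float64(-63.26519139065392), np.float64(-75.95243522285325)]
46.70106144829306
H [np.float64(-16.56412994236086), np.float64(-63.26519139065392), np.float64(-75.95243522285325)]
```

```bash
python3 -m inch '[0.3,-0.06,0,0,0,0,-0.35,0.6,-0.12,0,0,0,0,-0.35,0.9,-0.17,0,0,0,0,-0.35,1.2,-0.23,0,0,0,0,-0.35,1.5,-0.29,0,0,0,0,-0.35]'
python3 -m inch '[0.3,-0.06,0,0,0,0,-0.35,0.6,-0.12,0,0,0,0,-0.35,0.9,-0.17,0,0,0,0,-0.35,1.2,-0.23,0,0,0,0,-0.35,1.5,-0.29,0,0,0,0,-0.35]'
python3 - <<'E'
from h import *
im,c=snap('wrist','wrist10')
E
```

```text
time: 13.95
tool_pos: [508.8, 13.8, 31.1]
tcp_rot: [-3.137, 0.005, -0.195]
contact_force: [-1.3, 0.4, 0.0]
grip_width: 29.6
time: 14.45
tool_pos: [524.0, 10.9, 31.1]
tcp_rot: [-3.137, 0.005, -0.195]
contact_force: [-1.1, 0.2, -0.6]
grip_width: 30.0
```

View pics/wrist10.png

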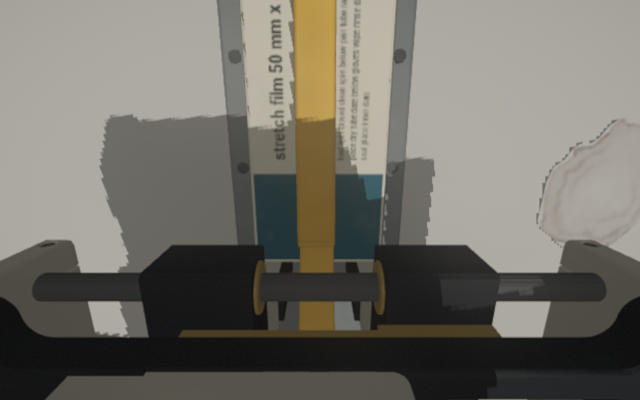

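```bash
python3 gap.py 243 260 84
python3 -m inch '[0.1,-0.02,0,0,0,0,-0.35,0.2,-0.04,0,0,0,0,-0.35,0.3,-0.06,0,0,0,0,-0.35,0.4,-0.08,0,0,0,0,-0.35,0.5,-0.1,0,0,0,0,-0.35]'
python3 -m inch '[0.05,-0.01,0,0,0,0,-0.35,0.1,-0.02,0,0,0,0,-0.35,0.15,-0.03,0,0,0,0,-0.35,0.2,-0.04,0,0,0,0,-0.35,0.2,-0.04,0,0,0,0,-0.35]'
python3 -m inch '[0.05,-0.01,0,0,0,0,-0.35,0.1,-0.02,0,0,0,0,-0.35,0.15,-0.03,0,0,0,0,-0.35,0.2,-0.04,0,0,0,0,-0.35,0.2,-0.04,0,0,0,0,-0.35]'
```

```text
16.994301425234717
H [np.float64(-14.624378883508978), np.float64(-31.61868030874369), np.float64(-44.27570071370613)]
time: 15.0
tool_pos: [529.7, 9.8, 31.2]
tcp_rot: [-3.137, 0.004, -0.195]
contact_force: [-1.5, 0.9, 0.2]
grip_width: 29.9
time: 15.5
tool_pos: [531.8, 9.3, 31.1]
tcp_rot: [-3.137, 0.003, -0.195]
contact_force: [-1.3, 0.5, 0.2]
grip_width: 29.6
time: 16.0
tool_pos: [534.0, 8.9, 31.1]
tcp_rot: [-3.137, 0.003, -0.195]
contact_force: [-1.2, 0.8, 0.2]
grip_width: 29.6
```

```bash

python3 -m inch '[0.05,-0.01,0,0,0,0,-0.35,0.1,-0.02,0,0,0,0,-0.35,0.15,-0.03,0,0,0,0,-0.35,0.2,-0.04,0,0,0,0,-0.35,0.2,-0.04,0,0,0,0,-0.35]'
python3 -m inch '[0.05,-0.01,0,0,0,0,-0.35,0.1,-0.02,0,0,0,0,-0.35,0.15,-0.03,0,0,0,0,-0.35,0.15,-0.03,0,0,0,0,-0.35,0.15,-0.03,0,0,0,0,-0.35]'
python3 - <<'E'
from h import *
im,c=snap('wrist','wrist11');cv2.imwrite('pics/w11z.png',cv2.resize(im[150:350,220:420,::-1],None,fx=3,fy=3,interpolation=cv2.INTER_CUBIC))
E
```

```text
time: 16.5
tool_pos: [536.2, 8.4, 31.2]
tcp_rot: [-3.137, 0.003, -0.195]
contact_force: [-1.0, -0.5, -0.8]
grip_width: 29.9
time: 17.0
tool_pos: [537.4, 8.2, 31.1]
tcp_rot: [-3.137, 0.004, -0.195]
contact_force: [-3.4, 1.1, 3.2]
grip_width: 29.8
```

View pics/w11z.png

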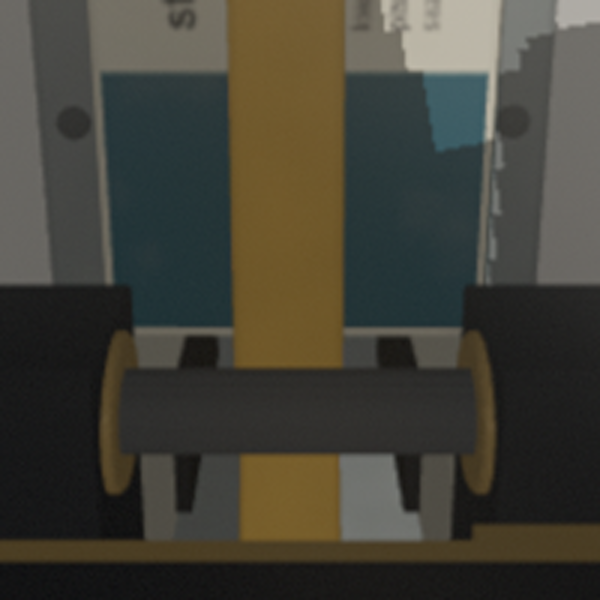

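```bash

python3 -m inch '[0.02,0,0,0,0,0,-0.35,0.05,-0.01,0,0,0,0,-0.35,0.05,-0.01,0,0,0,0,-0.35,0.05,-0.01,0,0,0,0,-0.35,0.05,-0.01,0,0,0,0,-0.35]'
python3 - <<'E'
from h import *
for i in range(4):
  im,c=snap('scene','scene11'); print(bot.get_obs()['contact_force'].round(1))
cv2.imwrite('pics/scene11z.png',cv2.resize(im[140:260,270:450,::-1],None,fx=4.4,fy=4.4,interpolation=cv2.INTER_CUBIC))
E
```

```text
time: 17.55
tool_pos: [537.3, 8.2, 31.2]
tcp_rot: [-3.137, 0.005, -0.195]
contact_force: [-4.8, -0.1, 3.5]
grip_width: 29.8
[-4.7  0.4  2.8]
[-4.5 -0.1  3.8]
[-6.   1.2  3. ]
[-5.6  0.1  3.2]
```

View pics/scene11z.png

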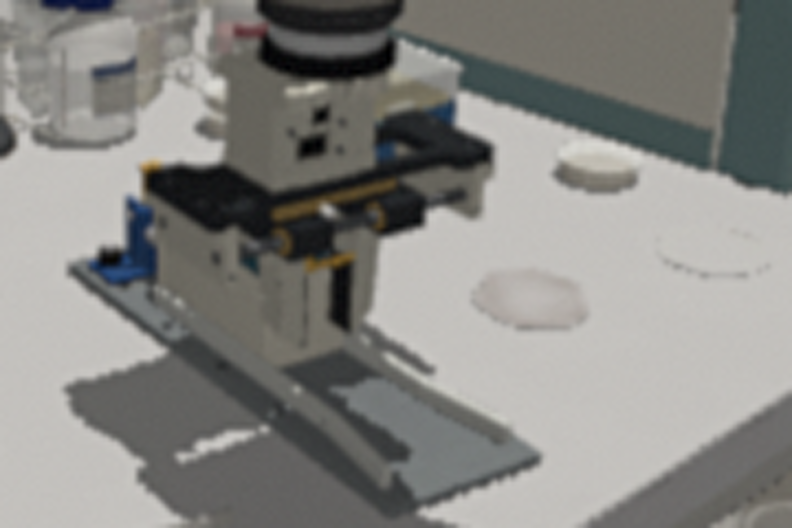

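```bash

python3 -m inch '[0.05,-0.01,0,0,0,0,-0.35,0.1,-0.02,0,0,0,0,-0.35,0.15,-0.03,0,0,0,0,-0.35,0.2,-0.04,0,0,0,0,-0.35,0.2,-0.04,0,0,0,0,-0.35]'
python3 - <<'E'
from h import *
for i in range(2):
  im,c=snap('scene','scene12'); print(bot.get_obs()['contact_force'].round(1),bot.get_obs()['tool_pos'])
cv2.imwrite('pics/scene12z.png',cv2.resize(im[185:235,310:370,::-1],None,fx=10,fy=10,interpolation=cv2.INTER_CUBIC))
E
```

```text
time: 18.25
tool_pos: [537.2, 8.2, 31.2]
tcp_rot: [-3.138, 0.009, -0.195]
contact_force: [-10.2, 1.4, 8.8]
grip_width: 29.5
[-10.7   0.3   7.8] [537.24237461   8.2104588   31.15414655]
[-11.5   1.7   7.7] [537.26470561   8.20532722  31.15910055]
```

View pics/scene12z.png

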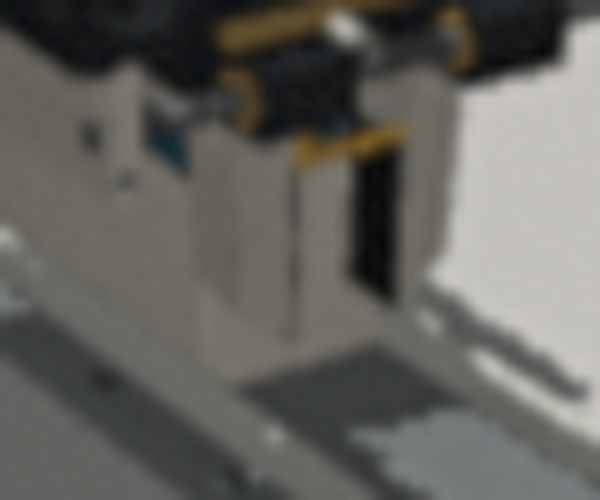

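```bash
python3 - <<'E'
from h import *
o=bot.get_obs();print(o['contact_force'],o['moment'],o['tau'],o['joint_positions'],o['dq'])
im,c=snap('top','top12');cv2.imwrite('pics/top12z.png',cv2.resize(im[150:285,265:435,::-1],None,fx=4.4,fy=4.4,interpolation=cv2.INTER_CUBIC))
im,c=snap('wrist','wrist12')
im=cv2.imread('pics/scene12.png');cv2.imwrite('pics/scene12y.png',cv2.resize(im[170:240,290:370],None,fx=8,fy=8,interpolation=cv2.INTER_CUBIC))
E
```

```text
[-11.46214624   1.66087194   7.65071554] [0.25812085 1.57515628 0.02426408] [-8.93220585e-01 -4.62226295e+01 -2.16936421e+01 -2.50347824e-03
 -3.14122930e+00 -1.52468513e-02] [-0.13010985  0.60135937  1.71254715  0.00610885  0.83648237  1.63125372] [-0.00115656 -0.00050261  0.00017131 -0.00110075  0.00145437 -0.00025245]
```

View pics/wrist12.png

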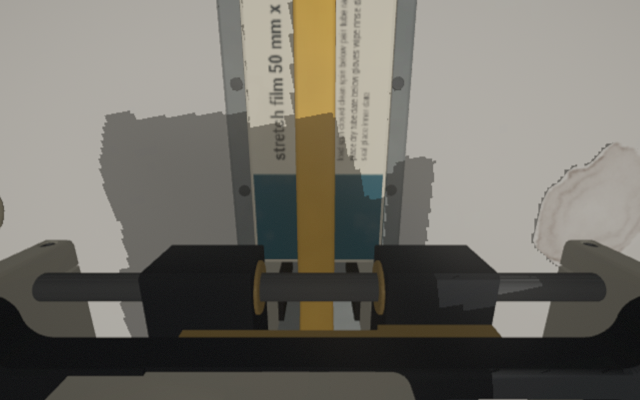

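View pics/scene12y.png

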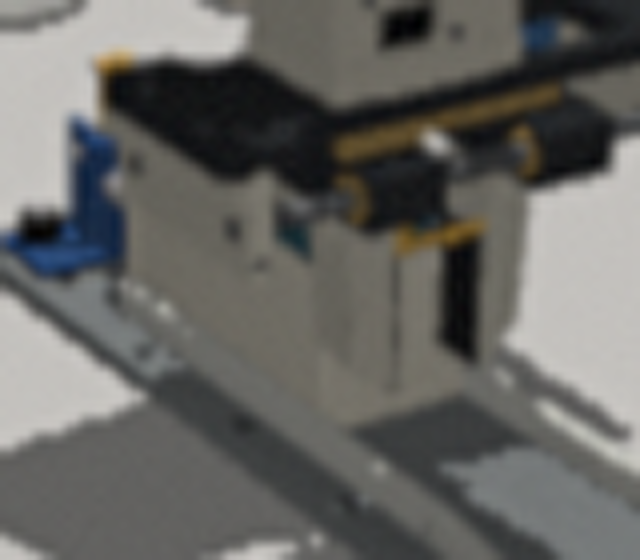

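View pics/top12z.png

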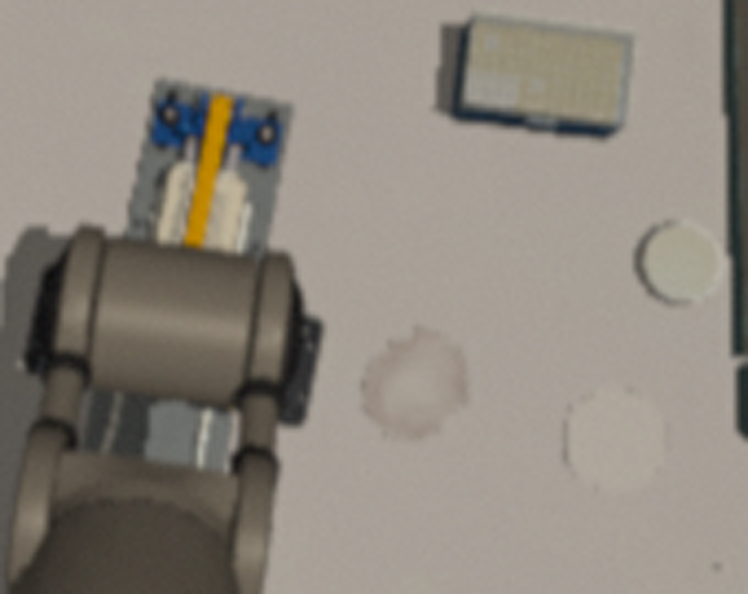

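```bash
python3 - <<'E'
from h import *
c=bot.calibration('scene')
u=np.array([.9816,-.1908]); v=np.array([.1908,.9816]); C=np.array([568.15,2.72])-1.37*v
def H(p): return np.dot(p[:2]-C,u).round(1),np.dot(p[:2]-C,v).round(1)
for n,p in dict(tipR=(350.3,198.5),tipL=(340,201),tipLlow=(340,201.5),rodcarrier=(340,198)).items():
  print(n,[(z,H(ray(c,*p,z))) for z in(70,75,80,85,90,95,100)])
print('before: tip at rest', [ (z,H(ray(c,270+353/4.4,140+284/4.4,z))) for z in (68,72,76)])
E
```

```text
tipR [(70, (np.float64(-28.5), np.float64(-24.2))), (75, (np.float64(-36.7), np.float64(-17.8))), (80, (np.float64(-45.0), np.float64(-11.4))), (85, (np.float64(-53.3), np.float64(-5.0))), (90, (np.float64(-61.5), np.float64(1.5))), (95, (np.float64(-69.8), np.float64(7.9))), (100, (np.float64(-78.1), np.float64(14.3)))]
tipL [(70, (np.float64(-26.6), np.float64(6.3))), (75, (np.float64(-34.9), np.float64(12.4))), (80, (np.float64(-43.2), np.float64(18.5))), (85, (np.float64(-51.5), np.float64(24.6))), (90, (np.float64(-59.8), np.float64(30.7))), (95, (np.float64(-68.1), np.float64(36.7))), (100, (np.float64(-76.4), np.float64(42.8)))]
tipLlow [(70, (np.float64(-28.9), np.float64(7.9))), (75, (np.float64(-37.2), np.float64(14.0))), (80, (np.float64(-45.5), np.float64(20.1))), (85, (np.float64(-53.7), np.float64(26.2))), (90, (np.float64(-62.0), np.float64(32.2))), (95, (np.float64(-70.3), np.float64(38.3))), (100, (np.float64(-78.5), np.float64(44.4)))]
rodcarrier [(70, (np.float64(-12.5), np.float64(-3.7))), (75, (np.float64(-21.0), np.float64(2.5))), (80, (np.float64(-29.4), np.float64(8.7))), (85, (np.float64(-37.8), np.float64(14.9))), (90, (np.float64(-46.3), np.float64(21.1))), (95, (np.float64(-54.7), np.float64(27.3))), (100, (np.float64(-63.2), np.float64(33.5)))]
before: tip at rest [(68, (np.float64(-52.7), np.float64(-6.1))), (72, (np.float64(-59.0), np.float64(-1.1))), (76, (np.float64(-65.4), np.float64(3.8)))]
```

```bash

python3 -m inch '[-0.2,0.04,0,0,0,0,-0.35,-0.5,0.1,0,0,0,0,-0.35,-0.8,0.16,0.15,-0.3,-1.5,0,-0.35,-0.8,0.16,0.2,-0.76,-3.95,0,-0.35,-0.8,0.16,0.2,-0.76,-3.95,0,-0.35]'
python3 - <<'E'
from h import *
im,c=snap('wrist','wrist13');im,c=snap('scene','scene13'); print(bot.get_obs())
cv2.imwrite('pics/scene13z.png',cv2.resize(im[170:240,290:370,::-1],None,fx=8,fy=8,interpolation=cv2.INTER_CUBIC))
E
```

```text
time: 18.95
tool_pos: [529.0, 9.9, 33.3]
tcp_rot: [-3.137, -0.062, -0.195]
contact_force: [-0.4, -0.5, -0.2]
grip_width: 29.6
{'time': 19.05, 'joint_positions': array([-1.26414708e-01,  5.59662222e-01,  1.79514940e+00,  2.02787560e-04,
        7.24991778e-01,  1.63870961e+00]), 'dq': array([-0.00234908,  0.00701445, -0.01313499,  0.00026607,  0.00411235,
        0.00028641]), 'tau': array([ 1.24034579e-01, -4.65786481e+01, -1.63831991e+01,  2.05033697e-02,
       -4.02340097e-01,  6.28273061e-03]), 'tool_pos': array([529.79047991,   9.72530751,  33.42515517]), 'tcp_rot': array([-3.13725072, -0.06163686, -0.19460948]), 'contact_force': array([ 0.0720568 , -0.05035839, -0.90488949]), 'moment': array([-0.03472995,  0.05765211, -0.06859489]), 'grip_width': 30.124989120579176}
```

View pics/scene13z.png

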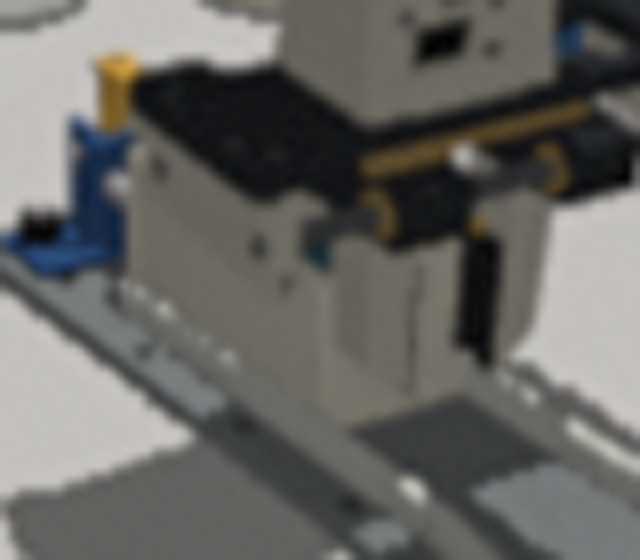

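View pics/wrist13.png

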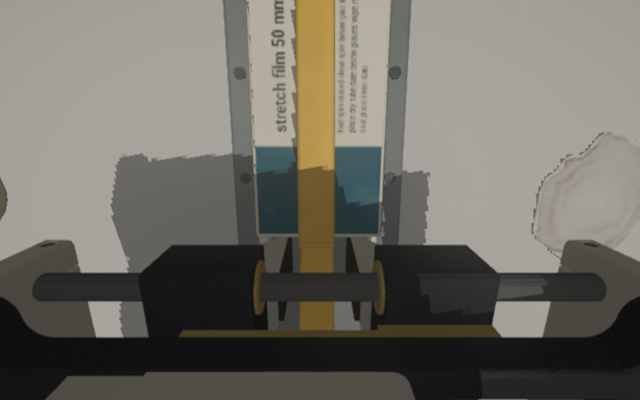

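```bash
python3 gap.py 244 236 71;python3 gap.py 244 236 84; python3 - <<'E'
import cv2
im=cv2.imread('pics/wrist13.png');cv2.imwrite('pics/w13z.png',cv2.resize(im[150:350,220:420],None,fx=3,fy=3,interpolation=cv2.INTER_CUBIC))
E
```

```text
-1.231320134276257
H [np.float64(-19.476360011073133), np.float64(-18.245039876796877), np.float64(-38.99031758878803)]
3.5249155337028704
H [np.float64(-14.720124343094007), np.float64(-18.245039876796877), np.float64(-38.99031758878803)]
```

View pics/w13z.png

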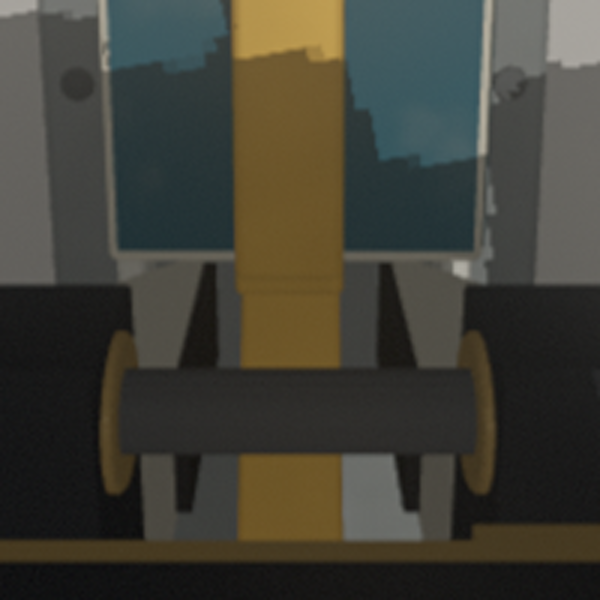

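```bash
python3 - <<'E'
from h import *
c=bot.calibration('scene');w=bot.calibration('wrist')
u=np.array([.9816,-.1908]); v=np.array([.1908,.9816]); C=np.array([568.15,2.72])-1.37*v
W=lambda x,y,z: np.r_[C+x*u+y*v,z]
for z in(72,75,86,89): print(z,[np.round(proj(c,W(-58,y,z)),1) for y in(-7,7)])
for x,z in((-16,71),(-16,84)): print([np.round(proj(w,W(x,y,z)),1) for y in(-7,7)])
E
```

```text
72 [array([351.9, 203.8]), array([347.3, 205.2])]
75 [array([352. , 202.7]), array([347.3, 204.1])]
86 [array([352.2, 198.7]), array([347.5, 200. ])]
89 [array([352.2, 197.5]), array([347.6, 198.8])]
[array([334.1, 236.2]), array([301.2, 236.3])]
[array([335.6, 247.1]), array([299.2, 247.2])]
```

```bash

python3 -m inch '[0.15,-0.03,0,0,0,0,-0.35,0.3,-0.06,0,0,0,0,-0.35,0.45,-0.09,0,0,0,0,-0.35,0.6,-0.12,0,0,0,0,-0.35,0.7,-0.14,0,0,0,0,-0.35]'
python3 -m inch '[0.05,-0.01,0,0,0,0,-0.35,0.1,-0.02,0,0,0,0,-0.35,0.15,-0.03,0,0,0,0,-0.35,0.15,-0.03,0,0,0,0,-0.35,0.15,-0.03,0,0,0,0,-0.35]'
```

```text
time: 19.55
tool_pos: [537.0, 8.3, 33.4]
tcp_rot: [-3.137, -0.062, -0.195]
contact_force: [-0.9, -0.2, -0.2]
grip_width: 29.8
time: 20.05
tool_pos: [537.8, 8.1, 33.3]
tcp_rot: [-3.137, -0.06, -0.195]
contact_force: [-5.5, 0.3, 3.3]
grip_width: 29.6
```

```bash

python3 -m inch '[0.05,-0.01,0.05,0,0,0,-0.35,0.1,-0.02,0.1,0,0,0,-0.35,0.15,-0.03,0.15,0,0,0,-0.35,0.2,-0.04,0.15,0,0,0,-0.35,0.2,-0.04,0.15,0,0,0,-0.35]'; python3 -c "
from h import *
o=bot.get_obs();print(o['contact_force'],o['moment'],o['tool_pos'])"
```

```text
time: 20.55
tool_pos: [538.3, 7.9, 33.9]
tcp_rot: [-3.138, -0.056, -0.195]
contact_force: [-6.0, -0.6, -2.0]
grip_width: 29.6
[-5.99639918 -0.55760749 -1.96467566] [1.34205001e-01 1.11718996e+00 9.39808041e-07] [538.27206404   7.8742452   33.9075432 ]
```

```bash

python3 -m inch '[0.1,-0.02,0.03,0,0,0,-0.35,0.15,-0.03,0.05,0,0,0,-0.35,0.2,-0.04,0.08,0,0,0,-0.35,0.25,-0.05,0.1,0,0,0,-0.35,0.25,-0.05,0.1,0,0,0,-0.35]'; python3 -c "
from h import *
snap('wrist','wrist14')
im,c=snap('scene','scene14');cv2.imwrite('pics/scene14z.png',cv2.resize(im[170:240,290:370,::-1],None,fx=8,fy=8,interpolation=cv2.INTER_CUBIC))
o=bot.get_obs();print(o['contact_force'],o['moment'],o['tool_pos'])"
```

```text
time: 21.05
tool_pos: [539.2, 7.5, 34.0]
tcp_rot: [-3.138, -0.053, -0.194]
contact_force: [-5.8, 0.1, -2.0]
grip_width: 30.2
[-6.36776901  0.58494432 -2.22616194] [ 0.21371448  1.1791965  -0.03833805] [539.2796404    7.56214243  34.07944838]
```

View pics/scene14z.png

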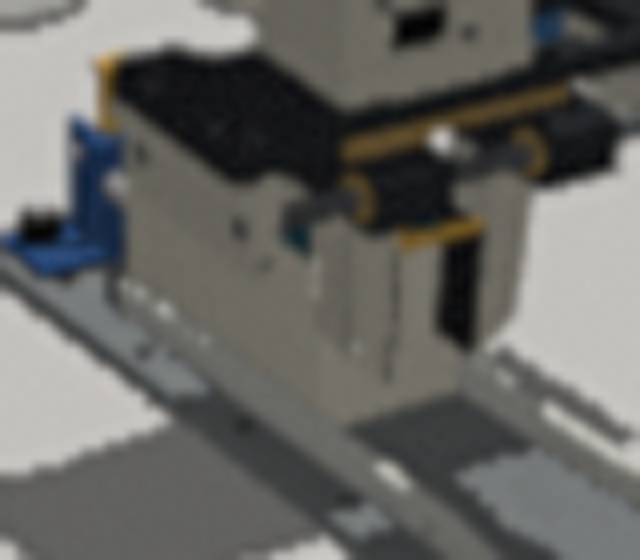

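View pics/wrist14.png

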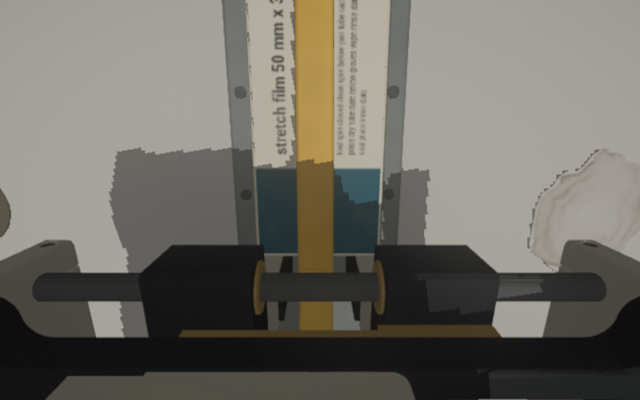

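```bash
python3 gap.py 300 254 84
python3 -m inch '[0.1,-0.01,0.02,0,0,0,-0.35,0.15,-0.02,0.04,0,0,0,-0.35,0.2,-0.03,0.06,0,0,0,-0.35,0.25,-0.04,0.07,0,0,0,-0.35,0.25,-0.04,0.07,0,0,0,-0.35]'; python3 -c "
from h import *
snap('wrist','wrist15')
im,c=snap('scene','scene15');cv2.imwrite('pics/scene15z.png',cv2.resize(im[170:240,290:370,::-1],None,fx=8,fy=8,interpolation=cv2.INTER_CUBIC))
o=bot.get_obs();print(o['contact_force'],o['moment'],o['tool_pos'])"
```

```text
-11.501177836500176
H [np.float64(-28.589493775241284), np.float64(-17.08831593874111), np.float64(-29.263025755271187)]
time: 21.65
tool_pos: [540.3, 7.3, 34.0]
tcp_rot: [-3.138, -0.049, -0.194]
contact_force: [-6.6, 0.6, -1.6]
grip_width: 29.6
[-5.94508046 -0.30798467 -2.4187656 ] [0.141206   1.14144618 0.03969141] [540.35661973   7.30352604  33.96542005]
```

View pics/scene15z.png

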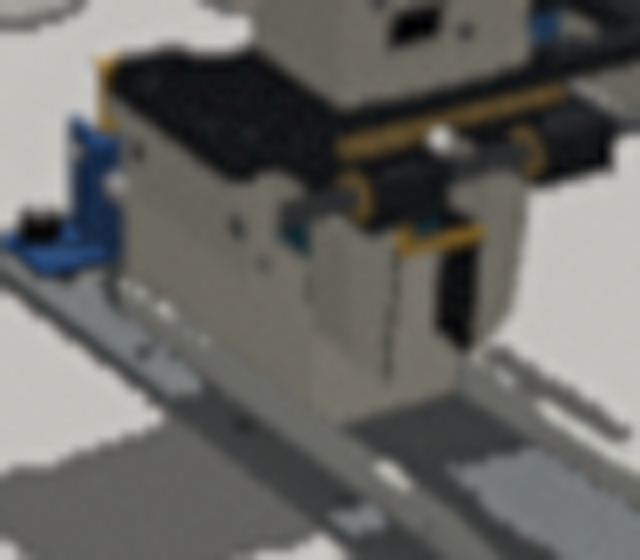

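View pics/wrist15.png

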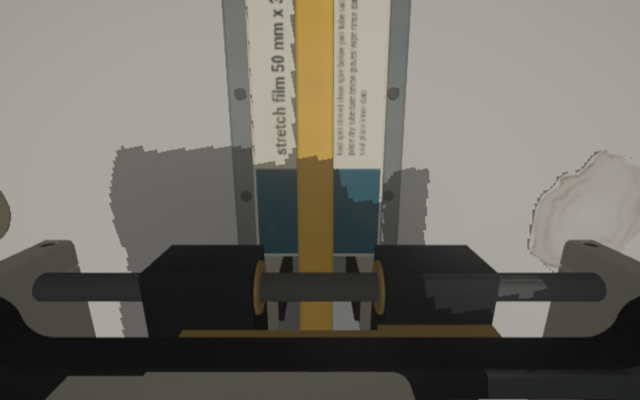

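```bash

python3 -m inch '[0.1,-0.01,0.02,0,0,0,-0.35,0.15,-0.02,0.04,0,0,0,-0.35,0.2,-0.03,0.06,0,0,0,-0.35,0.25,-0.04,0.07,0,0,0,-0.35,0.25,-0.04,0.07,0,0,0,-0.35]'; python3 -c "
from h import *
snap('wrist','wrist16')
im,c=snap('scene','scene16');cv2.imwrite('pics/scene16z.png',cv2.resize(im[170:240,290:370,::-1],None,fx=8,fy=8,interpolation=cv2.INTER_CUBIC))
o=bot.get_obs();print(o['contact_force'],o['moment'],o['tool_pos'])
for i in (11,12,13,14,15,16):
  hsv=cv2.cvtColor(cv2.imread('pics/scene%d.png'%i),cv2.COLOR_BGR2HSV)[196:210,335:354]; m=cv2.inRange(hsv,(15,120,90),(32,255,255)); print(i,m.sum()//255,np.nonzero(m)[0].mean() if m.any() else 0)"
```

```text
time: 22.25
tool_pos: [541.1, 7.1, 33.8]
tcp_rot: [-3.139, -0.045, -0.194]
contact_force: [-7.9, -0.3, -2.0]
grip_width: 29.9
[-6.75950521  0.11419849 -2.42261684] [0.14381662 1.2491768  0.02746527] [541.07732771   7.13029283  33.74247856]
11 14 3.0
12 14 3.0
13 0 0
14 15 2.8
15 16 3.625
16 17 4.176470588235294
```

View pics/scene16z.png

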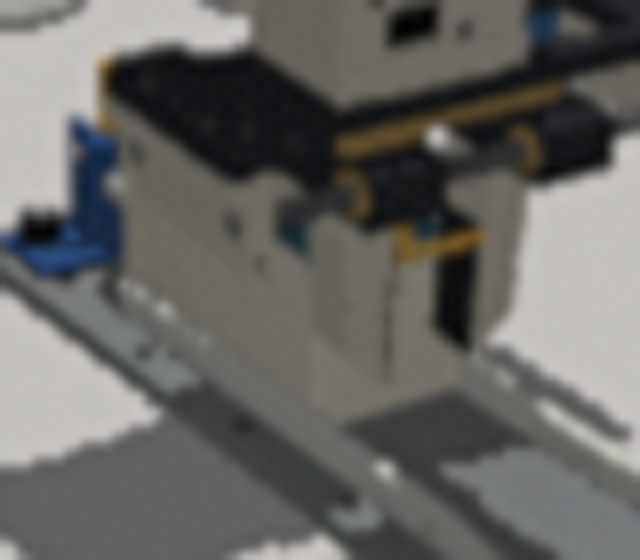

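```bash

python3 -m inch '[0.1,-0.01,0,0,0,0,-0.35,0.15,-0.02,0,0,0,0,-0.35,0.2,-0.03,0,0,0,0,-0.35,0.25,-0.04,0,0,0,0,-0.35,0.25,-0.04,0,0,0,0,-0.35]'; python3 -c "
from h import *
snap('wrist','wrist17')
im,c=snap('scene','scene17');cv2.imwrite('pics/scene17z.png',cv2.resize(im[170:240,290:370,::-1],None,fx=8,fy=8,interpolation=cv2.INTER_CUBIC))
o=bot.get_obs();print(o['contact_force'],o['moment'],o['tool_pos'])
for i in (16,17):
  hsv=cv2.cvtColor(cv2.imread('pics/scene%d.png'%i),cv2.COLOR_BGR2HSV)[196:213,335:354]; m=cv2.inRange(hsv,(15,120,90),(32,255,255)); print(i,m.sum()//255,np.nonzero(m)[0].mean() if m.any() else 0)"
```

```text
time: 22.85
tool_pos: [541.1, 7.1, 33.4]
tcp_rot: [-3.139, -0.039, -0.194]
contact_force: [-11.4, 1.4, 5.4]
grip_width: 29.6
[-11.39313576   0.78509241   5.89727146] [ 0.26652369  1.9398316  -0.00831819] [541.115671     7.13784199  33.43496084]
16 17 4.176470588235294
17 17 4.235294117647059
```

View pics/scene17z.png

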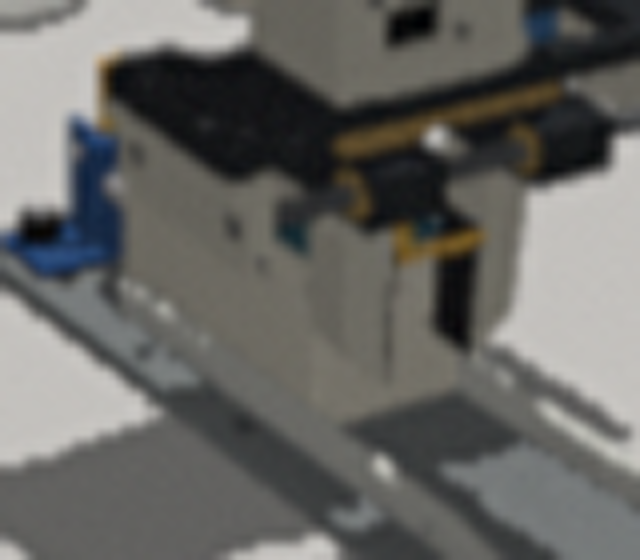

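View pics/wrist17.png

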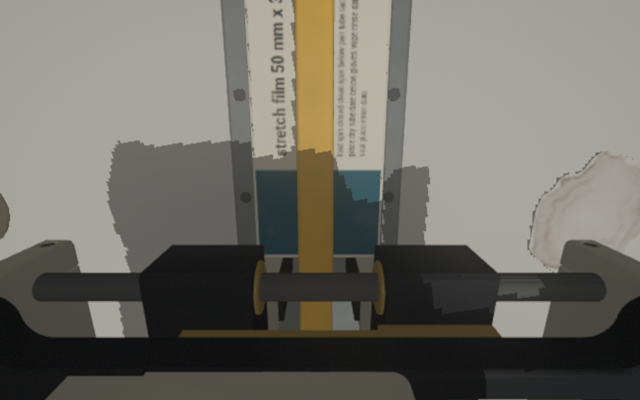

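```bash

python3 -m inch '[0.05,-0.01,0.08,0,-0.2,0,-0.35,0.1,-0.02,0.15,0,-0.4,0,-0.35,0.15,-0.03,0.17,0,-0.6,0,-0.35,0.2,-0.04,0.17,0,-0.6,0,-0.35,0.2,-0.04,0.17,0,-0.6,0,-0.35]'; cat > look.py <<'E'
from h import *
import sys
n=sys.argv[1]
snap('wrist','wrist'+n)
im,c=snap('scene','scene'+n);cv2.imwrite('pics/scene%sz.png'%n,cv2.resize(im[170:240,290:370,::-1],None,fx=8,fy=8,interpolation=cv2.INTER_CUBIC))
o=bot.get_obs();print(o['contact_force'],o['tool_pos'],o['tcp_rot'])
hsv=cv2.cvtColor(im[196:215,335:354,::-1].copy(),cv2.COLOR_BGR2HSV); m=cv2.inRange(hsv,(15,120,90),(32,255,255)); print(m.sum()//255,np.nonzero(m)[0].mean() if m.any() else 0)
E
python3 look.py 18
```

```text
time: 23.45
tool_pos: [541.5, 7.0, 34.3]
tcp_rot: [-3.137, -0.046, -0.194]
contact_force: [-6.7, 1.4, -1.8]
grip_width: 29.9
[-6.22891456  1.29299991 -2.89659422] [541.50583933   6.96365057  34.26932419] [-3.13731484 -0.04597349 -0.19368003]
18 3.7222222222222223
```

View pics/scene18z.png

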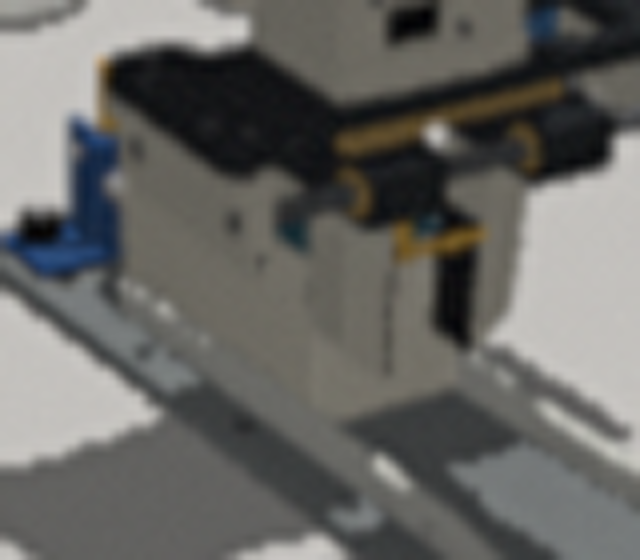

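```bash

python3 -m inch '[0.1,-0.01,0.02,0,-0.1,0,-0.35,0.15,-0.02,0.04,0,-0.2,0,-0.35,0.2,-0.03,0.06,0,-0.3,0,-0.35,0.25,-0.04,0.07,0,-0.3,0,-0.35,0.25,-0.04,0.07,0,-0.3,0,-0.35]'; python3 look.py 19
```

```text
time: 24.05
tool_pos: [542.4, 6.8, 34.2]
tcp_rot: [-3.137, -0.047, -0.194]
contact_force: [-7.1, 0.2, -2.5]
grip_width: 29.8
[-6.75327452  0.55692437 -0.82954866] [542.4911133    6.83311742  34.16915071] [-3.13652973 -0.04745378 -0.19357376]
36 7.638888888888889
```

View pics/scene19z.png

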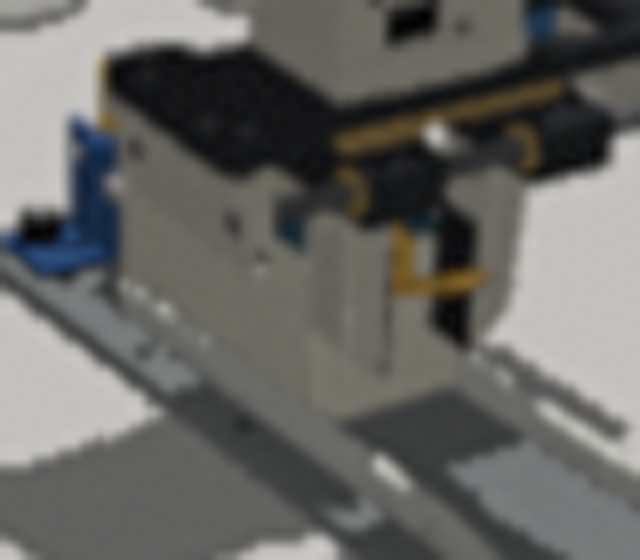

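View pics/wrist19.png

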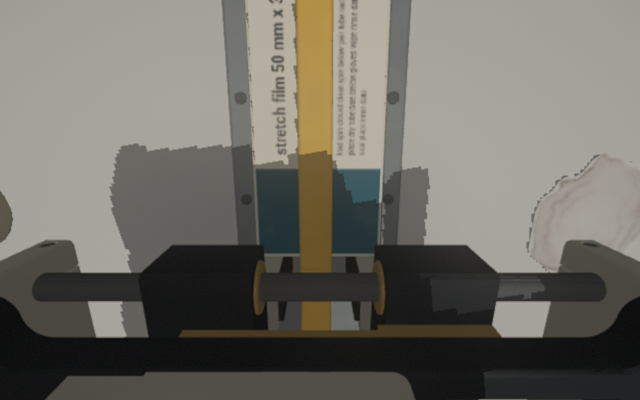

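```bash

python3 -m inch '[-0.1,0.02,0,0,0,0,-0.35,-0.2,0.04,0,0,0,0,-0.35,-0.4,0.08,0,0,0,0,-0.35,-0.8,0.16,0,0,0,0,-0.35,-1.2,0.23,0,0,0,0,-0.35]';python3 look.py 20;python3 -m inch '[0,0,1,0,0,0,-0.35,0,0,3,0,0,0,-0.35,0,0,6,0,0,0,-0.35,0,0,9,0,0,0,-0.35,0,0,10,0,0,0,-0.35]'; python3 -m inch '[-3,0.6,2,0,0,0,-0.35,-7,1.4,3,0,0,0,-0.35,-11,2,4,0,0,0,-0.35,-15,2.8,4,0,0,0,-0.35,-16,3,4,0,0,0,-0.35]'; python3 -c "
from h import *
snap('wrist','wrist21')
im,c=snap('scene','scene21');cv2.imwrite('pics/scene21z.png',cv2.resize(im[140:260,270:450,::-1],None,fx=4.4,fy=4.4,interpolation=cv2.INTER_CUBIC))
im,c=snap('top','top21');cv2.imwrite('pics/top21z.png',cv2.resize(im[150:285,265:435,::-1],None,fx=4.4,fy=4.4,interpolation=cv2.INTER_CUBIC))
print(bot.get_obs()['tool_pos'])"
```

```text
time: 24.65
tool_pos: [531.2, 9.0, 34.7]
tcp_rot: [-3.136, -0.05, -0.194]
contact_force: [0.2, -0.6, -0.3]
grip_width: 29.4
[ 0.03740141 -0.67356417  0.32343151] [530.33560565   9.19904872  34.45739842] [-3.13648636 -0.04811526 -0.19345547]
14 8.857142857142858
time: 25.25
tool_pos: [532.3, 9.0, 138.3]
tcp_rot: [-3.136, -0.055, -0.193]
contact_force: [0.7, 0.5, 0.5]
grip_width: 30.3
time: 25.75
tool_pos: [368.4, 39.7, 178.1]
tcp_rot: [-3.136, -0.053, -0.193]
contact_force: [-0.5, 1.1, -0.3]
grip_width: 29.7
[372.95454241  38.94611276 178.73611937]
```

View pics/scene21z.png

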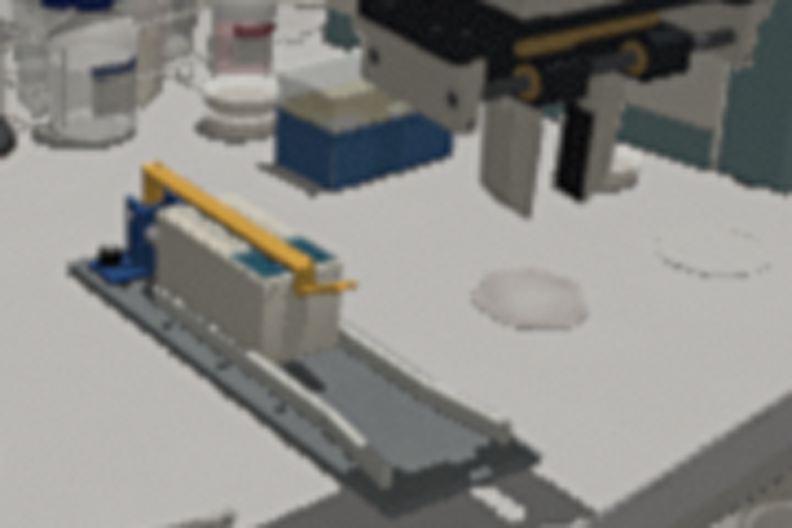

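View pics/top21z.png

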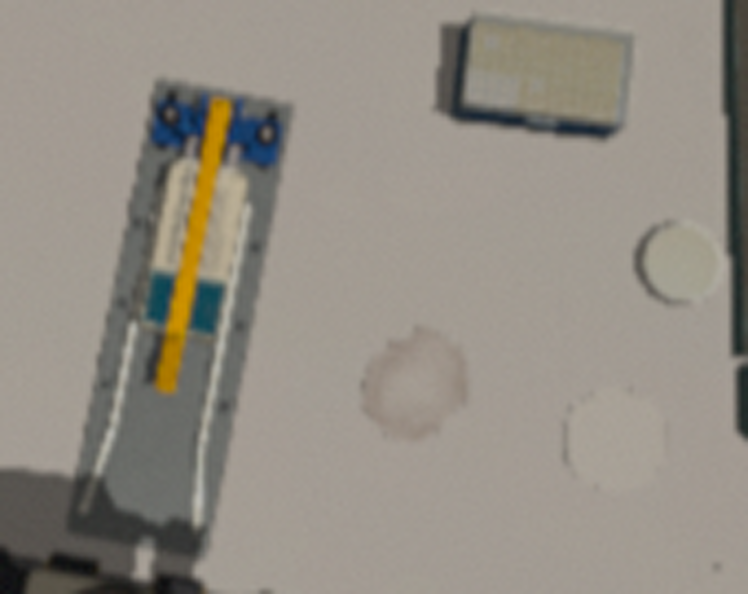

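View pics/wrist21.png

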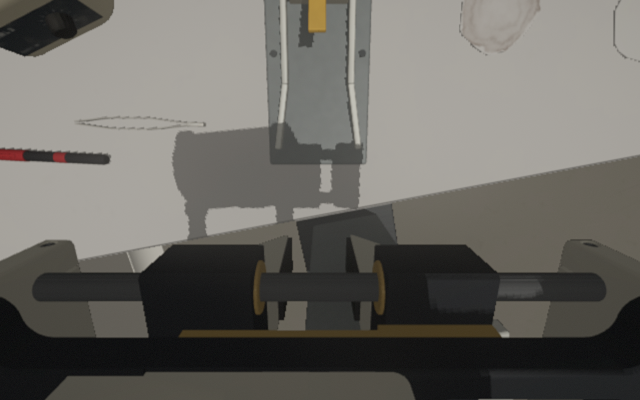

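```bash
python3 - <<'E'
from h import *
c=bot.calibration('top'); f=lambda x,y:((x+.5)/4.4-.5+265,(y+.5)/4.4-.5+150)
u=np.array([.9816,-.1908]); v=np.array([.1908,.9816]); C=np.array([568.15,2.72])-1.37*v
for p in [(144,322),(213,334),(180,157),(240,170)]:
  q=ray(c,*f(*p),64)[:2]-C; print(q@u,q@v)
print(bot.get_obs()['dq'].round(3)); print(bot.close_job())
E
```

```text
-14.835797355001933 25.203804729779286
-13.765750822470721 -23.832414451382853
104.76201831652952 23.249983012229894
103.92015817860724 -20.230432914772663
[-0.005  0.034 -0.039 -0.002 -0.004  0.001]
the job is handed in; nothing more can be done
None
```

The carton of film is loaded in the holder behind the dropped catch. The hand is clear, and I handed the job in at about 26 s. No verdict was reported.

**What I did:** I gripped the carton across its width and turned it about 58° to line up with the holder. I set it in the flare in front of the catch and let go. Then I pushed its rear face with the fingers 30 mm apart, so the catch strap hung between them. I backed off as soon as I saw the catch nose fall, then lifted the hand clear.

**Last checks, from the pictures:**
- **Catch:** the nose is back at its rest position, just behind the carton.
- **Carton:** it looks flat and straight between the rails. Its ends are at about x = −14 and +104 mm in the holder frame, so its centre is near 45 mm, which is about 6 mm of carriage offset. Its sideways offset is within about 2 mm.
- **Pusher:** I estimate about 4.7 mm of travel from how far the tool moved; I did not measure it directly.
- **Bystanders:** the ones I could see looked unmoved.

**What went less well:** at the pusher the carton stuck twice, with the tool pressing it down as well as forward (about 11 N forward, 6–8 N down). It did not move during either. The first time I backed off and tilted the fingers; both times I added a small upward push, and it then slid at about 6–7 N. I saw no sign of the hand touching the holder, but the wrist sensor cannot tell such a contact from a push on the carton.

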